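# Lock an isolator stud of the anti-vibration platform with its jam nut

### The arm

A 6-joint arm with a two-finger parallel gripper is mounted at the origin on the work surface. World frame = base frame: x ahead of the robot, y to its left, z up, the work surface at z = 0. Lengths are in mm, angles in rad, forces in N, time in s.
With the tool pointing down it reaches from about 350 to 875 mm from the base axis. Payload 4.2 kg.
Tool frame: the origin (TCP) lies at the very end of the fingers, on their centre line; the grasp point (between the pads) lies 19 mm behind it (arm.grip_point_offset is the distance from the TCP to the grasp point, in mm); z points along the fingers, y is the direction in which the jaws open and shut (so a half turn about z gives the same grasp; the last joint's range is limited). The gripper opens to 85 mm and grips with 20 to 120 N. Pads are 22 mm wide; open, the fingers measure 114 mm over their backs; the gripper's body (76 mm by 85 mm) begins 54 mm behind the grasp point. The pads swing forward as they close: fully open they stand 13 mm farther back than shut.
Start: joints at [-0.889, 0.385, 0.008, 0, -1.194, -0.259], TCP at [256.46, -569.937, 231.312] pointing down, gripper open.
Joint ranges: [-3.14, 3.14], [-1.21, 2.06], [-1.07, 1.41], [-3.16, 2.05], [-2.99, -0.16], [-3.1, 3.1]. Speed limits (rad/s): [2.79, 2.79, 3.14, 3.14, 3.14, 3.14].

### API

Orientations are given as a unit quaternion [x, y, z, w].
In Python, from bench import arm gives the robot as it stands.
- The arm moves only by the tool drive_tool, never from a script. Its argument "steps" is a list of rows, each a list of 5 numbers: the shift along the tool's x, y, z in m, then the turn about the tool's z in degrees, then the finger opening in m, from 0 to 0.0854. A call has 1 to 20 rows; each row shifts and turns the commanded pose from where the row before left it, along the tool's axes as they then stand; what a row does not reach is not made up. A row lasts 1/10 s, in which the tool goes at most 50 mm and 8.59 degrees, less where a joint would pass 70% of its speed; a pose out of reach is approached as far as the arm can. A call is refused whole if a number of a shift passes 0.05 or a number of a turn 8.59, either way. A call with a gripper value outside its range is refused whole. The fingers move at their own pace and stop on an object; the grip force is fixed at half the most. Time passes only in rows, so rows that do not move let the fingers close. It gives the time, the measured TCP pose, the force and the opening at its end, in the units of the state.
- arm.read_state(): the state, without advancing time (a new reading comes with each control period).
- arm.get_image(name): name is "scene" or "top"; returns (picture, depth): 480x640x3 uint8, blue, green, red; 480x640 float32, mm along the optical axis (not along the pixel's ray), 0 where there is no reading.
- arm.camera_params(name): a dict with "K" (3x3 intrinsics, pixels), "world_to_cam" (4x4, takes a point from world to camera coordinates). Camera axes: x right, y up, looking along -z (the intrinsics and any distortion apply to the point x, -y, -z); pixel columns grow to the right and rows downward; lengths in mm; the calibration is good to about 2 mm. A picture is of the moment at which its call begins. camera_params takes no time and is no camera call.
- arm.job_done(): hands the job in, once; it reports no verdict.
The state is a dict: "clock": time; "joints": joint angles; "joint_vel": joint speeds; "joint_efforts": joint torques, N m; "position": TCP position; "ee_rot": TCP orientation; "contact_force": force on the tool from outside, world axes, zero at the start; "wrist_torque": the same for the moment, N m; "gripper_width": finger opening in mm.
Only numpy, scipy, OpenCV 4.12 (cv2) and the standard library are available. Lean on these libraries where they do the work, as an engineer would, in place of code of your own. Each camera call takes 0.05 s, during which the arm holds its last target.

### The job

Lock the two nuts on the platform's near left stud: slip the open-end spanner onto the lower nut with its handle lying beside the aluminium mounting block and let go of it, so that the block stops the spanner and the lower nut keeps its setting, then tighten the thin jam nut clockwise down onto it until it is firmly tight, at about 0.75 N m (1.3 N m would overstrain the thread). Then draw the spanner off and lay it flat on the bench, clear of the platform, without disturbing the dish or the bottle.

Things in the scene. Friction and masses are not known exactly. Their poses are not given: they have to be found in the camera images.
- platform: grey steel anti-vibration platform, fixed, 400 x 400 mm, top 36 mm above the bench, a stud with two hex nuts near each corner. Origin: at bench level on the axis of the near left stud, the one to lock; x away from the robot (slab from x = -85 to 315 mm), y left (slab from y = -350 to 50 mm). Three locked studs, 92 mm high, at (240, 0), (0, -300), (240, -300) mm.
- stud_top (a point): top end of the near left stud, 20 mm thick, on its axis, 92 mm above the bench. A 37 mm washer at its foot stands 2 mm above the platform's top.
- lower_nut_top (a point): centre of the top face of the lower nut on that stud: steel hexagon, 30 mm across flats, 18 mm high, from 38 to 56 mm above the bench. Its x axis is square to two of the flats.
- lower_nut (a joint): turn of the lower nut about the stud, rad, clockwise from above positive; at 0 two flats are square to the platform's x axis. It starts within 0.02 of 0, turns at about 0.1 N m and sets the isolator, so it must stay within 0.45 of 0; play and give of spanner and block let it turn some 0.2 to 0.35; not held, the jam nut drags it along.
- jam_nut_top (a point): centre of the top face of the jam nut, the thin hexagon above the lower nut: 30 mm across flats, 10 mm high, from about 56 to 67 mm above the bench, the stud standing 25 mm out of it. Its x axis is square to two of the flats. It sinks 2.5 mm a turn.
- jam_run (a joint): turn of the jam nut relative to the lower nut as it runs down the thread, rad, clockwise from above (tightening) positive; 0, its end, is where it meets the lower nut; it starts 0.6 to 1.2 short. Running it down takes 0.25 N m (stiff locking thread).
- jam_nut (a joint): further turn of the jam nut past contact, rad, clockwise positive, 0 at the start. While turning it takes 0.35 N m to begin and 0.1 N m more per 0.01 rad (standing still, some 0.1 N m less is felt); let go, the nut keeps up to about 0.035. Tight is past 0.02 (0.55 N m); past 0.1 (about 1.3 N m) the thread is overstrained.
- mount: aluminium mounting block fixed on the platform, 56 mm along platform x, 46 along y, 35 high. Origin: centre of its underside, about (-48, -168) mm from the stud in the platform's frame. With the spanner square on the lower nut, handle along the platform's -y, the handle's side is 5 to 20 mm from the block's +x face; tightening swings the handle clockwise against it.
- spanner: open-end spanner, about 300 g, 220 mm long, loose on the bench. Origin: centre of the jaw, level with the grip's underside; handle to -x, jaw open to +x, z up when flat. Jaw opening 31.5 mm, throat 18.5 mm behind the origin, flared prongs to 20 mm ahead; head 60 mm wide, z = 3 to 13 mm: on the platform it is level with the lower nut. Black grip 22 mm wide, z = 0 to 16 mm, x = -60 to -200 mm.
- spanner_grip (a point): middle of the grip's thickness at the spanner's balance point, 75 mm behind the jaw's centre: the place to take hold.
- dish: clear culture dish, 63 mm across, 15 mm high, loose on the platform. Origin: centre of its underside. Must stay where it is.
- oil_bottle: amber glass bottle, 48 mm thick, 95 mm high, loose on the bench to the right. Origin: centre of its underside. Must stay where it is.
- injector: steel micro-injector on a base, 195 mm long, 69 mm high, fixed on the bench to the right. Origin: centre of its underside.
There are look-alikes about, which are no part of the job. Of the things like the spanner, leave any that is blue; of the rest the smaller one is meant.

How it is judged (in metres and radians):
On the way, in this order (a step that is already met when the one before it is completed fails the run):
1. the spanner sits on the lower nut, lying flat on the platform, and is let go (horizontal distance between spanner and stud_top below 0.006 m and z of spanner in the frame of platform below 0.04 m and angle between spanner's own z axis and vertical below 0.1 rad and contact force between the fingers and spanner below 0.3 N), for 0.2 s.
2. the jam nut is tight (past 0.02 rad, 0.55 N m) while the spanner holds the lower nut and bears on the block (value of joint jam_run above -0.05 rad and value of joint jam_nut above 0.02 rad and horizontal distance between spanner and stud_top below 0.008 m and contact force between spanner and mount above 0.5 N), for 0.2 s.
At the end, for the whole second after the job is handed in: The jam nut is still tight on the lower nut (jam_run within 0.05 rad of contact, jam_nut past 0.012 rad), the lower nut is within 0.45 rad of its zero, and the spanner lies flat and still on the bench (origin within 12 mm of the bench's height, tilt under 0.1 rad), off the platform (value of joint jam_run above -0.05 rad and value of joint jam_nut above 0.012 rad and value of joint lower_nut between -0.45 and 0.45 rad and height (world z) of spanner between -0.01 and 0.012 m and angle between spanner's own z axis and vertical below 0.1 rad and linear speed of spanner below 0.02 m/s); the robot touches nothing.
It fails at once if the lower nut was turned more than 0.45 rad from its zero (value of joint lower_nut above 0.45 rad or value of joint lower_nut below -0.45 rad).
It fails at once if the jam nut was overtightened (past 0.1 rad, about 1.3 N m) (value of joint jam_nut above 0.1 rad).
It fails at once if the spanner was dropped or thrown (faster than 1.2 m/s) (linear speed of spanner above 1.2 m/s).
It fails at once if the dish or the bottle was moved more than 15 mm (distance of any of dish, oil_bottle from where it was at the start of the episode above 0.015 m).
It also fails if it takes over 72 s, if anything falls off the work surface, if the arm or the gripper's body presses on something with over 40 N, if the wrist force passes 120 N, or if a joint passes its speed limit or range.

## Working session

There is one attempt and no reset: what is moved stays moved. The work goes in short steps, Python scripts to look and compute and a tool call to move; the robot and the scene stay as the last step left them, time stands still between calls to the robot, and variables do not carry over. Pictures are saved under pics/ and viewed, and the job is handed in when it is done.

Besides the shell and the picture viewer there is one more tool, called as a command line: name --pt "numbers of a row" for each row, then --argument value for the rest. drive_tool: Moves the arm, as the interface text tells. Its arguments: {"type":"object","properties":{"steps":{"type":"array"}},"required":["steps"]}

```bash
mkdir -p pics; ls
cat > h.py <<'E'
import numpy as np, cv2, json
from bench import arm
def cam(n):
    p=arm.camera_params(n); return np.array(p["K"]),np.array(p["world_to_cam"]),p
def ray(n,u,v):
    K,T,p=cam(n)
    d=np.array([(u-K[0,2])/K[0,0],(v-K[1,2])/K[1,1],1.]); d=np.array([d[0],-d[1],-d[2]])
    R=T[:3,:3]; o=-R.T@T[:3,3]; return o,R.T@d
def onz(n,u,v,z):
    o,d=ray(n,u,v); return o+d*(z-o[2])/d[2]
def proj(n,P):
    K,T,p=cam(n); c=T[:3,:3]@np.array(P,float)+T[:3,3]; c=np.array([c[0],-c[1],-c[2]]); q=K@c; return q[:2]/q[2]
E
python3 - <<'E'
from h import *
for n in("scene","top"):
    im,d=arm.get_image(n); cv2.imwrite(f"pics/{n}0.png",im); np.save(f"pics/{n}0.npy",d)
    print(n,arm.camera_params(n))
print(arm.read_state())
E
```

```text
pics
scene {'K': array([[618.10823779,   0.        , 318.01371572],
       [  0.        , 618.10823779, 234.66811164],
       [  0.        ,   0.        ,   1.        ]]), 'world_to_cam': array([[-3.89195792e-01,  9.21124547e-01, -7.49692801e-03,
         2.67574898e+02],
       [-7.33119754e-01, -3.04811363e-01,  6.07968305e-01,
         3.08548599e+02],
       [ 5.57729381e-01,  2.42114852e-01,  7.93925901e-01,
        -2.01179289e+03],
       [ 0.00000000e+00,  0.00000000e+00,  0.00000000e+00,
         1.00000000e+00]])}
top {'K': array([[559.9992394 ,   0.        , 317.46081875],
       [  0.        , 559.9992394 , 241.22224831],
       [  0.        ,   0.        ,   1.        ]]), 'world_to_cam': array([[ 1.19453739e-02, -9.99927979e-01,  1.15931616e-03,
        -5.79672844e+01],
       [ 9.95294465e-01,  1.20014975e-02,  9.61503604e-02,
        -5.23977595e+02],
       [-9.61573491e-02,  5.30895364e-06,  9.95366146e-01,
        -1.81168444e+03],
       [ 0.00000000e+00,  0.00000000e+00,  0.00000000e+00,
         1.00000000e+00]])}
{'clock': 0.1, 'joints': array([-8.89394425e-01,  3.85475430e-01,  6.75864205e-03, -4.27750464e-04,
       -1.19401834e+00, -2.58608698e-01]), 'joint_vel': array([ 0.00210234, -0.00092296,  0.00403951,  0.00215782,  0.00027425,
       -0.00040743]), 'joint_efforts': array([-1.28934571e-03, -3.93316913e+01,  1.88928884e+01,  4.19798478e+00,
       -2.61266476e-03, -4.75672152e-06]), 'position': array([ 256.24382061, -569.47718375,  230.3331059 ]), 'ee_rot': array([-2.09748386e-01,  9.77754895e-01,  9.54316864e-04, -2.61792170e-04]), 'contact_force': array([-0.05997793,  0.1390165 ,  0.50000055]), 'wrist_torque': array([0.00311093, 0.00686949, 0.01528778]), 'gripper_width': 85.55278208206283}
```

View pics/scene0.png

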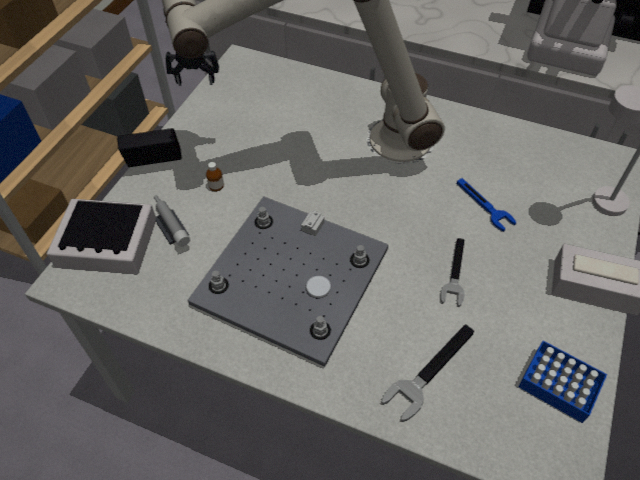

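View pics/top0.png

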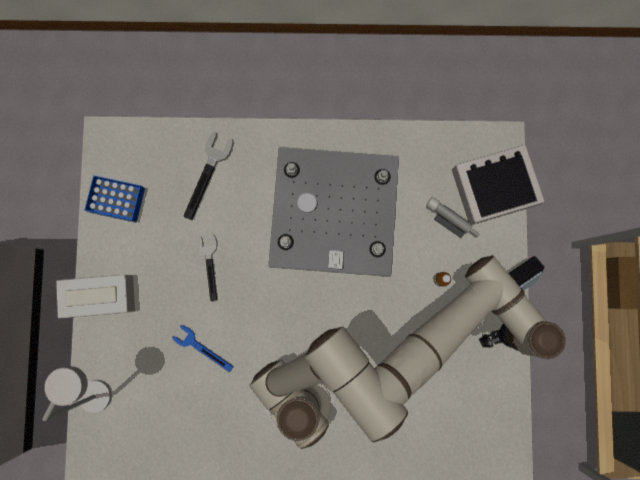

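Candidates for the spanner: the blue one at top (200,348), which is excluded; the large grey/black one at top (210,175); and the small grey/black one at top (209,265), scene (455,270). I choose the small one and check it in a crop.

Run:
```python
from h import *
t=cv2.imread("pics/top0.png"); s=cv2.imread("pics/scene0.png")
a=cv2.resize(t[225:310,180:240],None,fx=7,fy=7,interpolation=cv2.INTER_CUBIC)
b=cv2.resize(s[230:315,425:485],None,fx=6.9,fy=7,interpolation=cv2.INTER_CUBIC)[:595]
cv2.imwrite("pics/c1.png",np.hstack([a[:595,:395],b[:595,:395]]))
a=cv2.resize(t[225:280,265:355],None,fx=8,fy=8,interpolation=cv2.INTER_CUBIC)
cv2.imwrite("pics/c2.png",a)
b=cv2.resize(s[195:275,295:400],None,fx=7,fy=7,interpolation=cv2.INTER_CUBIC)
cv2.imwrite("pics/c3.png",b)
```

```text
(no output)
```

View pics/c1.png

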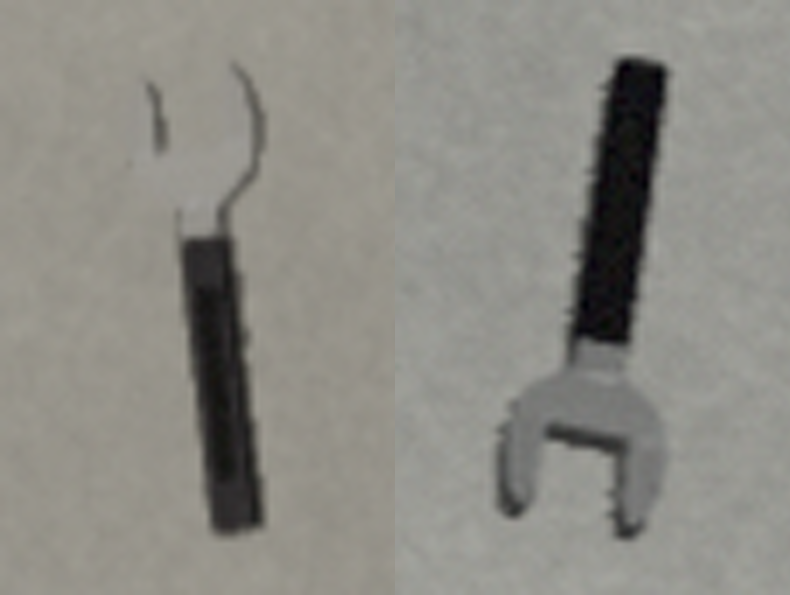

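View pics/c2.png

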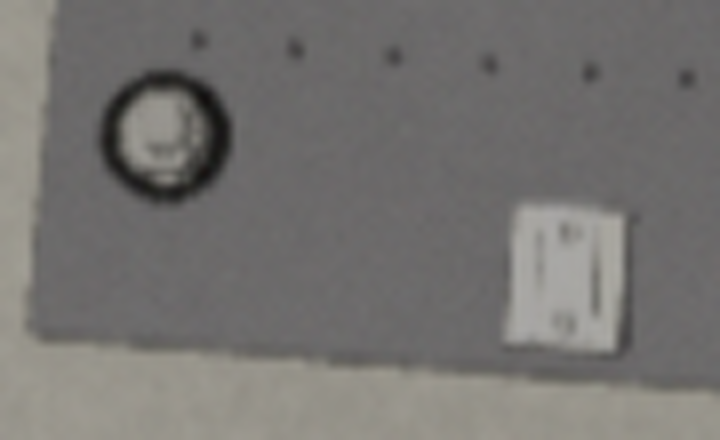

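View pics/c3.png

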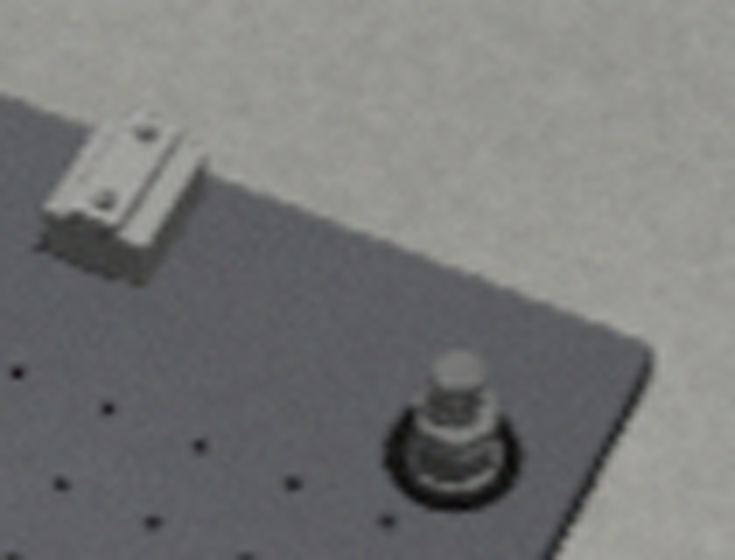

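```bash
cat > meas.py <<'E'
from h import *
def grip(n,im,box):
    x0,y0,x1,y1=box
    g=cv2.GaussianBlur(im,(3,3),0).max(2); m=np.zeros_like(g); m[y0:y1,x0:x1]=(g[y0:y1,x0:x1]<75)
    cs,_=cv2.findContours(m,0,2); c=max(cs,key=cv2.contourArea)
    return cv2.minAreaRect(c),c
if __name__=="__main__":
    t=cv2.imread("pics/top0.png"); s=cv2.imread("pics/scene0.png")
    # washers: dark rings; filled contour ellipse
    for n,im,cs in(("top",t,[(286,242),(378,249),(291,169),(382,176)]),("scene",s,[(360,258),(263,220),(320,328),(217,284)])):
        g=im.max(2)
        P=[]
        for u,v in cs:
            w=14; m=(g[v-w:v+w,u-w:u+w]<60).astype(np.uint8)
            c,_=cv2.findContours(m,0,1); c=np.vstack([k for k in c if cv2.contourArea(k)>3 or len(k)>6]); h=cv2.convexHull(c)
            e=cv2.fitEllipse(h); uv=np.array(e[0])+[u-w,v-w]
            p=onz(n,*uv,38); P.append(p[:2]); print(n,uv.round(1),np.round(e[1],1),p.round(1))
        P=np.array(P); L=np.array([[0,0],[0,-300],[240,0],[240,-300]],float)
        A=P-P.mean(0);B=L-L.mean(0)
        th=np.arctan2((B[:,0]*A[:,1]-B[:,1]*A[:,0]).sum(),(A*B).sum())
        R=np.array([[np.cos(th),-np.sin(th)],[np.sin(th),np.cos(th)]])
        o=P.mean(0)-R@L.mean(0); print(n,"th",th,"o",o,"res",(P-(L@R.T+o)).round(1).tolist())
    for n,im,b in(("top",t,(195,250,225,305)),("scene",s,(440,230,470,285))):
        r,c=grip(n,im,b); print(n,r,[onz(n,*p,8).round(1)[:2].tolist() for p in cv2.boxPoints(r)], onz(n,*r[0],8).round(1))
E
python3 meas.py
```

```text
top [285.3 241.5] [15.5 15.8] [521.1  53.   38. ]
top [377.1 248.7] [15.6 15.9] [ 501.1 -246.    38. ]
top [291.3 169.4] [15.2 15.5] [760.2  37.5  38. ]
top [382.  176.5] [15.  15.9] [ 740.1 -261.7   38. ]
top th -0.06632971192734277 o [520.83351528  53.32433611] res [[0.3, -0.3], [0.2, 0.0], [-0.1, 0.0], [-0.4, 0.2]]
scene [359.3 259.4] [16.2 19.1] [522.2  52.3  38. ]
scene [263.3 221.5] [13.8 18.5] [ 503.8 -246.4   38. ]
scene [319.9 330. ] [18.9 20.7] [762.4  37.   38. ]
scene [218.3 285.2] [16.  20.1] [ 742.9 -261.8   38. ]
scene th -0.06355535882021023 o [522.59687493  52.58208485] res [[-0.4, -0.3], [0.3, 0.4], [0.3, -0.4], [-0.2, 0.3]]
top ((211.38414001464844, 279.4573059082031), (41.19096374511719, 6.846755504608154), 83.6598129272461) [[461.7, 316.4], [464.5, 294.0], [330.3, 275.1], [327.6, 297.3]] [395.8 295.7   8. ]
scene ((456.9199523925781, 258.55999755859375), (8.485280990600586, 40.163665771484375), 8.13010311126709) [[464.9, 293.9], [327.5, 272.4], [322.5, 295.5], [459.9, 315.9]] [395.3 294.7   8. ]
```

The crop confirms it: small open-end spanner, grip 140 mm long and 22 mm wide, jaw facing away (top ~(208,240), grip centre (211,279)). Its grip centre is at about (395.5, 295), yaw about 0.146. The platform's stud is at about (521.7, 53), yaw about -0.065. Next I fly over the spanner.

drive_tool --pt "0 0 0 7.9 0.06" --pt "0 0 0 7.9 0.06" --pt "-0.032 0.05 0 0 0.06" --pt "-0.032 0.05 0 0 0.06" --pt "-0.032 0.05 0 0 0.06" --pt "-0.032 0.05 0 0 0.06" --pt "-0.032 0.05 0 0 0.06" --pt "-0.032 0.05 0 0 0.06" --pt "-0.032 0.05 0 0 0.06" --pt "-0.032 0.05 0 0 0.06" --pt "-0.032 0.05 0 0 0.06" --pt "-0.032 0.05 0 0 0.06" --pt "0 0.048 0 0 0.06" --pt "0 0.048 0 0 0.06" --pt "0 0.048 0 0 0.06" --pt "0 0.048 0 0 0.06" --pt "0 0.048 0 0 0.06" --pt "0 0.048 0 0 0.06" --pt "0 0.046 0 0 0.06" --pt "0 0 0 0 0.06"

```text
clock: 2.1
position: [411.9, 220.8, 231.0]
ee_rot: [-0.076, 0.997, 0.0, 0.0]
contact_force: [0.8, -0.4, 0.2]
gripper_width: 60.0
```

```bash
cat >> h.py <<'E'
from scipy.spatial.transform import Rotation as Rn
def st():
    s=arm.read_state(); R=Rn.from_quat(s["ee_rot"]).as_matrix()
    psi=np.degrees(np.arctan2(R[1,1],R[0,1]))
    print("t",round(s["clock"],2),"p",s["position"].round(1),"psi",round(psi,2),"tilt",np.degrees(np.arccos(-R[2,2])).round(2),"j",s["joints"].round(2),"F",s["contact_force"].round(1),"M",s["wrist_torque"].round(3),"w",round(s["gripper_width"],1))
    return s,R,psi
def to(x,y,z=None,psi=None):
    s,R,p=st(); p0=s["position"]; d=np.array([x,y,p0[2] if z is None else z])-p0
    if psi is not None: print("turn tool z",((p-psi+180)%360-180).round(2))
    a=np.radians(p if psi is None else psi)
    ty=np.array([np.cos(a),np.sin(a)]); tx=np.array([np.cos(a+np.pi/2),np.sin(a+np.pi/2)])
    print("shift in tool axes after turn (mm): x %.1f y %.1f z %.1f"%(tx@d[:2],ty@d[:2],-d[2]))
E
python3 - <<'E'
from h import *
to(449.9,303.2,6,98.4)
E
```

```text
t 2.1 p [411.9 220.8 231. ] psi 98.77 tilt 0.04 j [ 0.84  0.11 -0.36 -0.   -1.09 -2.26] F [ 0.8 -0.4  0.2] M [-0.033 -0.018  0.042] w 60.0
turn tool z 0.37
shift in tool axes after turn (mm): x -49.6 y 76.0 z 225.0
```

drive_tool --pt "-0.025 0.038 0 0.4 0.06" --pt "-0.025 0.038 0 0 0.06" --pt "0 0 0.045 0 0.06" --pt "0 0 0.045 0 0.06" --pt "0 0 0.045 0 0.06" --pt "0 0 0 0 0.06" --pt "0 0 0 0 0.06"

```text
clock: 2.8
position: [451.6, 298.6, 96.7]
ee_rot: [-0.07, 0.998, -0.001, -0.0]
contact_force: [0.4, 0.6, 0.4]
gripper_width: 60.2
```

Run:
```python
from h import *
to(449.9,303.2,6,98.4)
for n,(x0,y0,x1,y1) in(("scene",(410,200,500,310)),("top",(170,215,250,310))):
    im,d=arm.get_image(n); cv2.imwrite(f"pics/{n}1.png",im)
    c=cv2.resize(im[y0:y1,x0:x1],None,fx=5,fy=5,interpolation=cv2.INTER_CUBIC)
    cv2.imwrite(f"pics/{n}1c.png",c)
a=cv2.imread("pics/scene1c.png");b=cv2.imread("pics/top1c.png"); h=max(a.shape[0],b.shape[0])
f=lambda k:cv2.copyMakeBorder(k,0,h-k.shape[0],0,0,0)
cv2.imwrite("pics/v1.png",cv2.resize(np.hstack([f(a),f(b)]),(780,505)))
```

```text
t 2.8 p [451.6 298.6  96.7] psi 98.05 tilt 0.08 j [ 0.88  0.38 -0.38  0.   -0.81 -2.32] F [0.4 0.6 0.4] M [ 0.063  0.005 -0.046] w 60.2
turn tool z -0.35
shift in tool axes after turn (mm): x 1.0 y 4.8 z 90.7
```

View pics/v1.png

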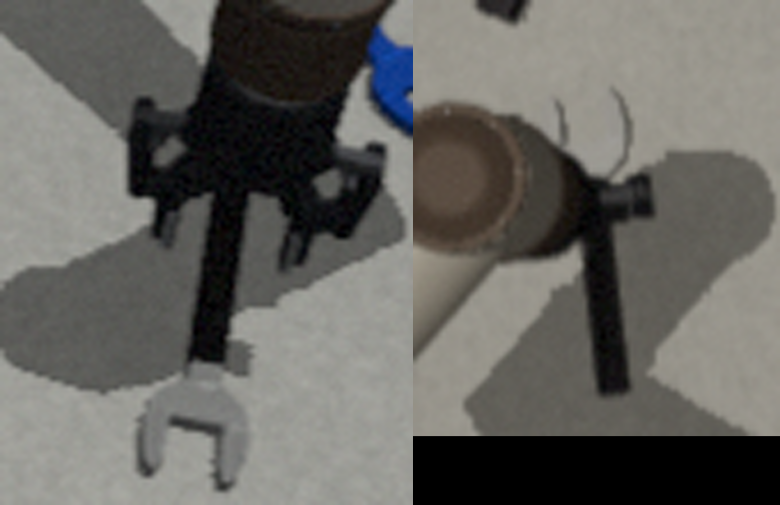

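The crop shows the open jaws straddling the black grip, with the spanner head at bottom left (scene crop (205,430)). I lower in two stages.

drive_tool --pt "0.001 0.0045 0.045 -0.3 0.06" --pt "0 0 0.03 0 0.06" --pt "0 0 0.008 0 0.06" --pt "0 0 0 0 0.06" --pt "0 0 0 0 0.06"

```text
clock: 3.4
position: [450.8, 304.6, 15.6]
ee_rot: [-0.073, 0.997, 0.001, 0.002]
contact_force: [-0.1, 0.6, 0.4]
gripper_width: 60.0
```

Run:
```python
from h import *
to(449.9,303.2,6,98.4)
p=onz("scene",453.0,292.4,13); print("throat",p, "jaw centre from throat", p[:2]+18.5*np.array([np.cos(.146),np.sin(.146)]))
```

```text
t 3.4 p [450.8 304.6  15.6] psi 98.36 tilt 0.26 j [ 0.89  0.5  -0.44  0.   -0.62 -2.32] F [-0.1  0.6  0.4] M [-0.014 -0.014  0.   ] w 60.0
turn tool z -0.04
shift in tool axes after turn (mm): x 1.1 y -1.3 z 9.6
throat [510.08071952 314.17848807  13.        ] jaw centre from throat [528.38389652 316.86990254]
```

drive_tool --pt "0.001 -0.001 0.011 0 0.06" --pt "0 0 0 0 0.06" --pt "0 0 0 0 0.015" --pt "0 0 0 0 0.015" --pt "0 0 0 0 0.015" --pt "0 0 0 0 0.015" --pt "0 0 0 0 0.015" --pt "0 0 0 0 0.015"

```text
clock: 4.2
position: [449.0, 302.5, 3.0]
ee_rot: [-0.073, 0.997, 0.0, 0.001]
contact_force: [-1.2, 0.4, 5.5]
gripper_width: 20.5
```

Run:
```python
from h import *
st()
```

```text
t 4.2 p [449.  302.5   3. ] psi 98.35 tilt 0.08 j [ 0.89  0.52 -0.46  0.   -0.59 -2.32] F [-1.2  0.4  5.5] M [0.105 0.314 0.002] w 20.5
```

The grip closed at 20.5 mm (22 mm grip). I lift and turn counterclockwise.

drive_tool --pt "0 0 -0.01 0 0.015" --pt "0 0 -0.03 0 0.015" --pt "0 0 -0.04 0 0.015" --pt "0 0 -0.04 0 0.015" --pt "0 0 -0.03 0 0.015" --pt "0 0 0 -7.8 0.015" --pt "0 0 0 -7.8 0.015" --pt "0 0 0 -7.8 0.015" --pt "0 0 0 -7.8 0.015" --pt "0 0 0 -7.8 0.015" --pt "0 0 0 -7.8 0.015" --pt "0 0 0 -7.8 0.015" --pt "0 0 0 -7.8 0.015" --pt "0 0 0 -7.8 0.015" --pt "0 0 0 -7.8 0.015" --pt "0 0 0 0 0.015"

```text
clock: 5.8
position: [447.9, 301.4, 151.7]
ee_rot: [-0.684, 0.73, 0.0, -0.001]
contact_force: [-0.9, 0.3, -2.0]
gripper_width: 20.2
```

Run:
```python
from h import *
to(514,-65.8,150,176.3)
im,d=arm.get_image("scene"); cv2.imwrite("pics/s2.png",im)
```

```text
t 5.8 p [447.9 301.4 151.7] psi 176.29 tilt 0.12 j [ 0.89  0.32 -0.31 -0.   -0.94 -0.96] F [-0.9  0.3 -2. ] M [ 0.013 -0.01   0.004] w 20.2
turn tool z -0.01
shift in tool axes after turn (mm): x 362.2 y -89.7 z 1.7
```

View pics/s2.png

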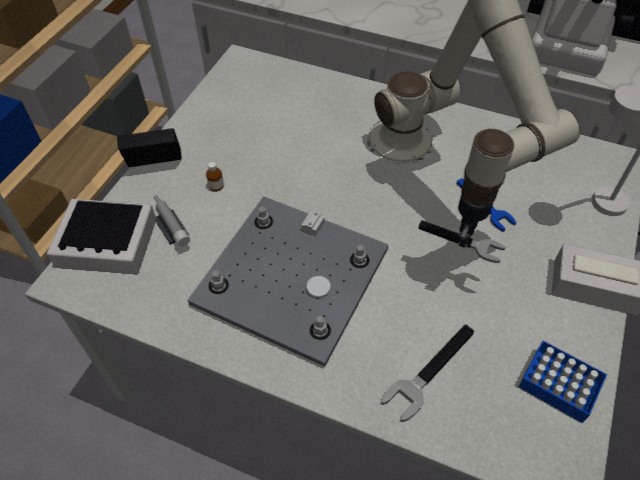

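The spanner is held level at scene (460,240), jaw pointing +y. I carry it over to beside the stud.

drive_tool --pt "0.02 -0.005 0 0 0.015" --pt "0.034 -0.0085 0 0 0.015" --pt "0.034 -0.0085 0 0 0.015" --pt "0.034 -0.0085 0 0 0.015" --pt "0.034 -0.0085 0 0 0.015" --pt "0.034 -0.0085 0 0 0.015" --pt "0.034 -0.0085 0 0 0.015" --pt "0.034 -0.0085 0 0 0.015" --pt "0.034 -0.0085 0 0 0.015" --pt "0.034 -0.0085 0 0 0.015" --pt "0.034 -0.0085 0 0 0.015" --pt "0 0 0 0 0.015" --pt "0 0 0 0 0.015"

```text
clock: 7.15
position: [514.8, -63.7, 151.9]
ee_rot: [-0.683, 0.731, 0.0, -0.0]
contact_force: [0.6, 0.8, -2.8]
gripper_width: 20.4
```

Run:
```python
from h import *
to(514,-65.8,60,176.3)
```

```text
t 7.15 p [514.8 -63.7 151.9] psi 176.08 tilt 0.06 j [ 0.19  0.28 -0.36 -0.   -0.93 -0.26] F [ 0.6  0.8 -2.8] M [-0.028  0.026  0.043] w 20.4
turn tool z -0.22
shift in tool axes after turn (mm): x 2.2 y 0.7 z 91.9
```

drive_tool --pt "0.002 0.001 0.03 -0.2 0.015" --pt "0 0 0.03 0 0.015" --pt "0 0 0.03 0 0.015" --pt "0 0 0 0 0.015" --pt "0 0 0 0 0.015"

```text
clock: 7.65
position: [514.5, -64.1, 62.6]
ee_rot: [-0.686, 0.728, -0.0, -0.0]
contact_force: [-0.2, -0.8, -1.9]
gripper_width: 20.3
```

Run:
```python
from h import *
to(514,-65.8,42,176.3)
for n,(x0,y0,x1,y1) in(("scene",(280,190,400,290)),("top",(260,215,370,290))):
    im,d=arm.get_image(n); cv2.imwrite(f"pics/{n}3.png",im)
    c=cv2.resize(im[y0:y1,x0:x1],None,fx=6,fy=6,interpolation=cv2.INTER_CUBIC)
    cv2.imwrite(f"pics/{n}3c.png",c)
```

```text
t 7.65 p [514.5 -64.1  62.6] psi 176.59 tilt 0.04 j [ 0.19  0.4  -0.47  0.   -0.71 -0.25] F [-0.2 -0.8 -1.9] M [ 0.019 -0.146  0.011] w 20.3
turn tool z 0.29
shift in tool axes after turn (mm): x 1.7 y 0.4 z 20.6
```

View pics/scene3c.png

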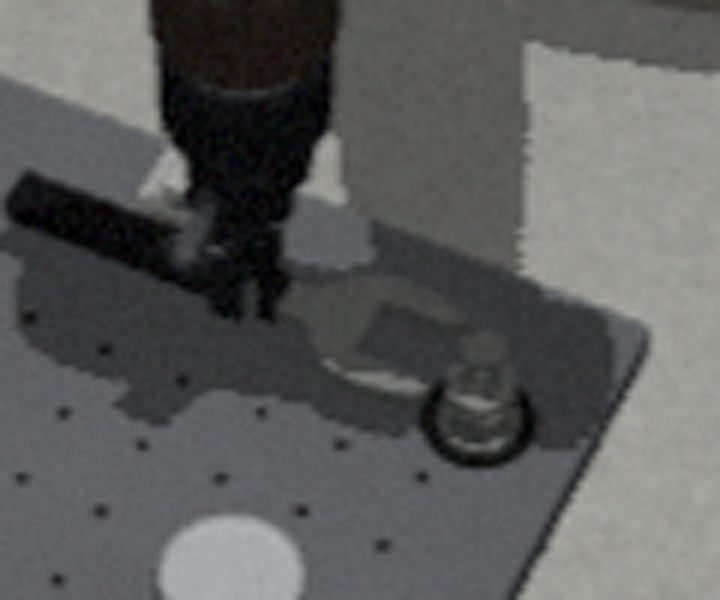

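View pics/top3c.png

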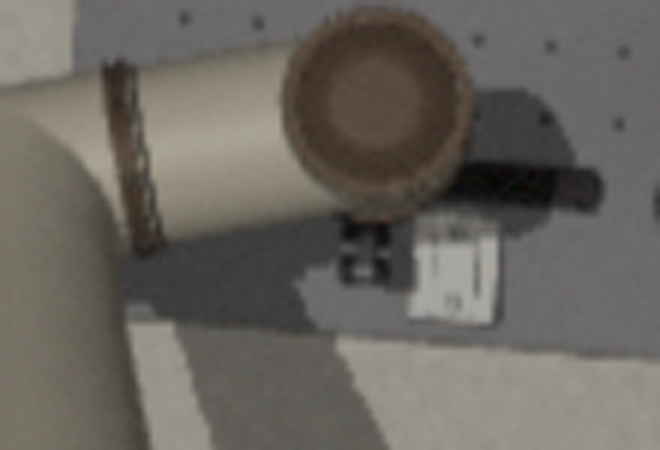

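Run:
```python
from h import *
th=-.065; o=np.array([521.2,53.1]); R=np.array([[np.cos(th),-np.sin(th)],[np.sin(th),np.cos(th)]])
for c in [(515,205),(628,213),(622,354),(503,345)]:
    p=onz("top",265+c[0]/8,225+c[1]/8,71); print("block",(R.T@(p[:2]-o)).round(1))
# handle edges top3c at z=59.6+16 upper
for c in [(470,163),(590,170),(470,203),(590,210)]:
    p=onz("top",260+c[0]/6,215+c[1]/6,70); print("handle",(R.T@(p[:2]-o)).round(1))
for c in [(388,303),(360,352)]:
    p=onz("scene",280+c[0]/6,190+c[1]/6,72); print("throat",(R.T@(p[:2]-o)).round(1))
s=arm.read_state(); print("tcp",(R.T@(s["position"][:2]-o)).round(1))
# stud top centre in scene & top0
for n,c in(("scene",(280+485/6,190+343/6)),("scene",(295+459/7,195+367/7))):
    p=onz(n,*c,92); print("stud",p.round(1),(R.T@(p[:2]-o)).round(1))
```

```text
block [ -21.3 -144.9]
block [ -21.  -190.1]
block [ -77.3 -191.8]
block [ -77.4 -144.3]
handle [   8.  -171.4]
handle [   9.2 -235.5]
handle [ -13.3 -173. ]
handle [ -12.1 -237. ]
throat [-15.8 -53.7]
throat [ 14.5 -53.3]
tcp [   2.1 -117.4]
stud [520.2  53.1  92. ] [-1.  -0.1]
stud [521.3  52.7  92. ] [ 0.1 -0.3]
```

Seen in one image, the jaw throat and stud line up to within about 1 mm. I back off 4 mm, lower beside the lower nut and look.

drive_tool --pt "0.004 0 0 0 0.015" --pt "0 0 0.01 0 0.015" --pt "0 0 0.011 0 0.015" --pt "0 0 0 0 0.015" --pt "0 0 0 0 0.015"

```text
clock: 8.25
position: [513.6, -69.0, 40.7]
ee_rot: [-0.685, 0.728, 0.0, -0.001]
contact_force: [0.0, -0.7, -2.4]
gripper_width: 20.3
```

Run:
```python
from h import *
to(514,-65.8,41,176.3)
im,d=arm.get_image("scene"); cv2.imwrite("pics/s4.png",im)
c=cv2.resize(im[190:290,290:390],None,fx=6,fy=6,interpolation=cv2.INTER_CUBIC)
cv2.imwrite("pics/s4c.png",cv2.convertScaleAbs(c,alpha=1.6))
```

```text
t 8.25 p [513.6 -69.   40.7] psi 176.52 tilt 0.09 j [ 0.18  0.43 -0.48  0.   -0.65 -0.24] F [ 0.  -0.7 -2.4] M [-0.035  0.026 -0.072] w 20.3
turn tool z 0.22
shift in tool axes after turn (mm): x -3.2 y -0.2 z -0.3
```

View pics/s4c.png

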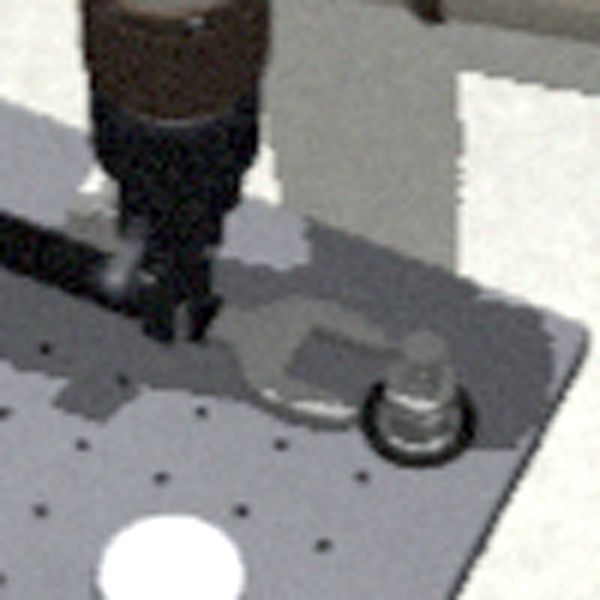

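drive_tool --pt "-0.008 0 0 0 0.015" --pt "-0.008 0 0 0 0.015" --pt "-0.008 0 0 0 0.015" --pt "0 0 0 0 0.015" --pt "0 0 0 0 0.015"

```text
clock: 8.8
position: [516.1, -44.3, 41.6]
ee_rot: [-0.686, 0.728, -0.0, 0.001]
contact_force: [1.4, 0.5, -3.1]
gripper_width: 20.1
```

Run:
```python
from h import *
to(521.7-.065*78,53-.998*78,40,176.3)
im,d=arm.get_image("scene"); cv2.imwrite("pics/s5.png",im)
c=cv2.resize(im[190:290,290:390],None,fx=6,fy=6,interpolation=cv2.INTER_CUBIC)
cv2.imwrite("pics/s5c.png",cv2.convertScaleAbs(c,alpha=1.6))
```

```text
t 8.8 p [516.1 -44.3  41.6] psi 176.58 tilt 0.08 j [ 0.23  0.43 -0.49  0.   -0.65 -0.29] F [ 1.4  0.5 -3.1] M [-0.014 -0.247 -0.077] w 20.1
turn tool z 0.28
shift in tool axes after turn (mm): x -19.4 y 0.7 z 1.6
```

View pics/s5c.png

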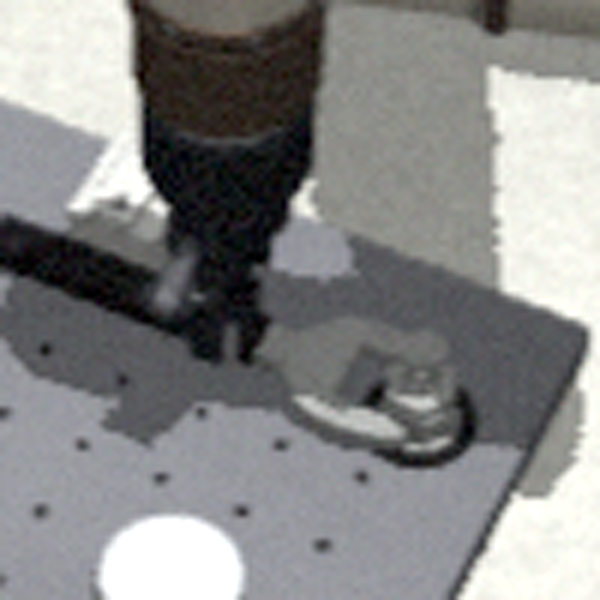

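The prongs straddle the lower nut, and the force is small. I continue.

drive_tool --pt "-0.005 0 0 0 0.015" --pt "-0.005 0 0 0 0.015" --pt "-0.004 0 0 0 0.015" --pt "0 0 0 0 0.015" --pt "0 0 0 0 0.015"

```text
clock: 9.35
position: [517.1, -30.3, 41.5]
ee_rot: [-0.685, 0.728, -0.0, 0.001]
contact_force: [3.3, 0.0, -2.4]
gripper_width: 20.3
```

Run:
```python
from h import *
to(521.7-.065*76,53-.998*76,40,176.3)
im,d=arm.get_image("scene"); cv2.imwrite("pics/s6.png",im)
c=cv2.resize(im[220:280,320:390],None,fx=9,fy=9,interpolation=cv2.INTER_CUBIC)
cv2.imwrite("pics/s6c.png",cv2.convertScaleAbs(c,alpha=1.6))
```

```text
t 9.35 p [517.1 -30.3  41.5] psi 176.54 tilt 0.12 j [ 0.25  0.43 -0.49 -0.   -0.65 -0.32] F [ 3.3  0.  -2.4] M [ 0.336 -0.931 -0.222] w 20.3
turn tool z 0.24
shift in tool axes after turn (mm): x -7.4 y 0.8 z 1.5
```

View pics/s6c.png

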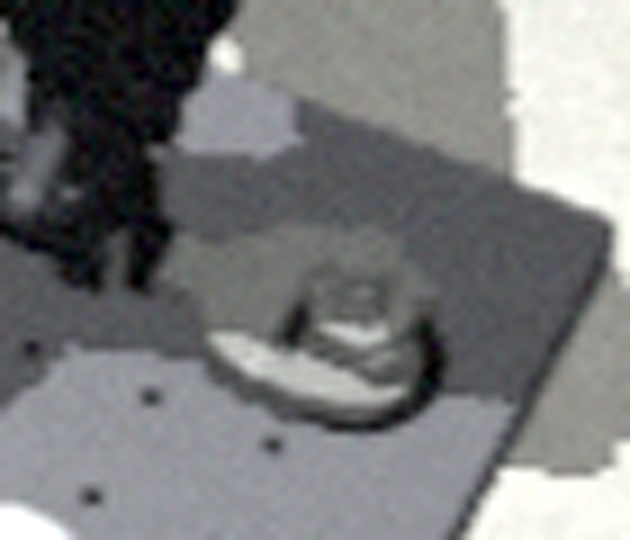

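drive_tool --pt "-0.003 -0.0005 0 0 0.015" --pt "-0.003 0 0 0 0.015" --pt "-0.002 0 0 0 0.015" --pt "0 0 0 0 0.015" --pt "0 0 0 0 0.015"

```text
clock: 9.9
position: [517.2, -24.2, 41.4]
ee_rot: [-0.685, 0.728, -0.0, -0.001]
contact_force: [4.6, -8.0, -2.5]
gripper_width: 20.4
```

Run:
```python
from h import *
to(521.7-.065*76,53-.998*76,40,176.3)
```

```text
t 9.9 p [517.2 -24.2  41.4] psi 176.51 tilt 0.09 j [ 0.27  0.43 -0.49  0.   -0.65 -0.33] F [ 4.6 -8.  -2.5] M [-2.033 -1.318 -0.385] w 20.4
turn tool z 0.21
shift in tool axes after turn (mm): x -1.3 y 0.6 z 1.4
```

Fy is -8 N, so the throat touches the nut. I back off 2.5 mm, set it down and release.

drive_tool --pt "0.0025 -0.0007 0.001 0 0.015" --pt "0 0 0.001 0 0.015" --pt "0 0 0.0005 0 0.015" --pt "0 0 0 0 0.015"

```text
clock: 10.3
position: [517.5, -25.5, 39.0]
ee_rot: [-0.685, 0.728, 0.0, -0.0]
contact_force: [0.8, -1.9, 0.4]
gripper_width: 20.2
```

Run:
```python
from h import *
st()
```

```text
t 10.3 p [517.5 -25.5  39. ] psi 176.54 tilt 0.04 j [ 0.26  0.44 -0.49  0.   -0.65 -0.32] F [ 0.8 -1.9  0.4] M [-0.337 -0.425 -0.191] w 20.2
```

Forces are near zero and it is resting on the platform. I open, rise and look.

drive_tool --pt "0 0 0 0 0.03" --pt "0 0 0 0 0.04" --pt "0 0 0 0 0.06" --pt "0 0 0 0 0.06" --pt "0 0 -0.02 0 0.06" --pt "0 0 -0.04 0 0.06" --pt "0 0 -0.045 0 0.06" --pt "0 0 -0.045 0 0.06" --pt "0.04 0.03 -0.03 0 0.06" --pt "0.05 0.03 0 0 0.06" --pt "0.05 0.03 0 0 0.06" --pt "0 0 0 0 0.06"

```text
clock: 11.5
position: [429.7, -143.4, 214.7]
ee_rot: [-0.683, 0.73, 0.001, -0.0]
contact_force: [-0.3, 0.6, -0.2]
gripper_width: 59.9
```

Run:
```python
from h import *
st()
im,d=arm.get_image("scene"); cv2.imwrite("pics/s7.png",im); np.save("pics/s7d.npy",d)
c=cv2.resize(im[190:290,280:400],None,fx=6,fy=6,interpolation=cv2.INTER_CUBIC)
cv2.imwrite("pics/s7c.png",cv2.convertScaleAbs(c,alpha=1.4))
im,d=arm.get_image("top"); cv2.imwrite("pics/t7.png",im)
c=cv2.resize(im[215:290,260:370],None,fx=7,fy=7,interpolation=cv2.INTER_CUBIC)
cv2.imwrite("pics/t7c.png",cv2.convertScaleAbs(c,alpha=1.4))
```

```text
t 11.5 p [ 429.7 -143.4  214.7] psi 176.23 tilt 0.08 j [ 0.04  0.1  -0.42 -0.   -1.05 -0.1 ] F [-0.3  0.6 -0.2] M [ 0.062 -0.079  0.011] w 59.9
```

View pics/s7c.png

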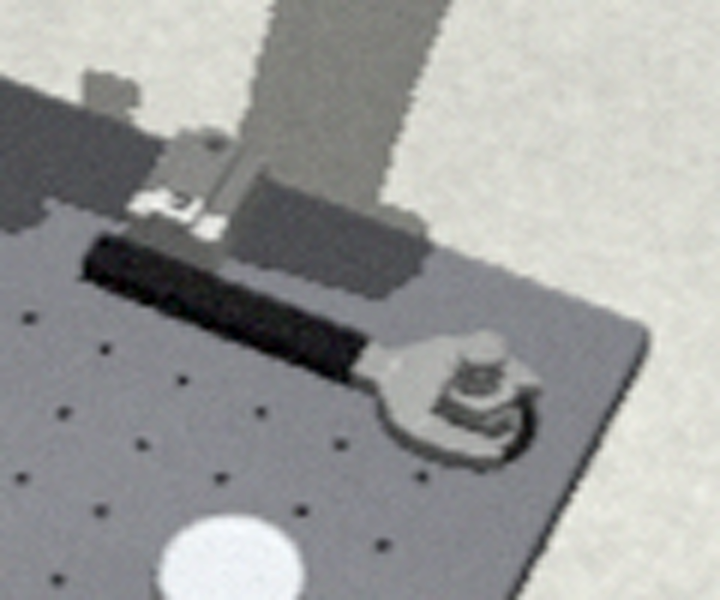

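View pics/t7c.png

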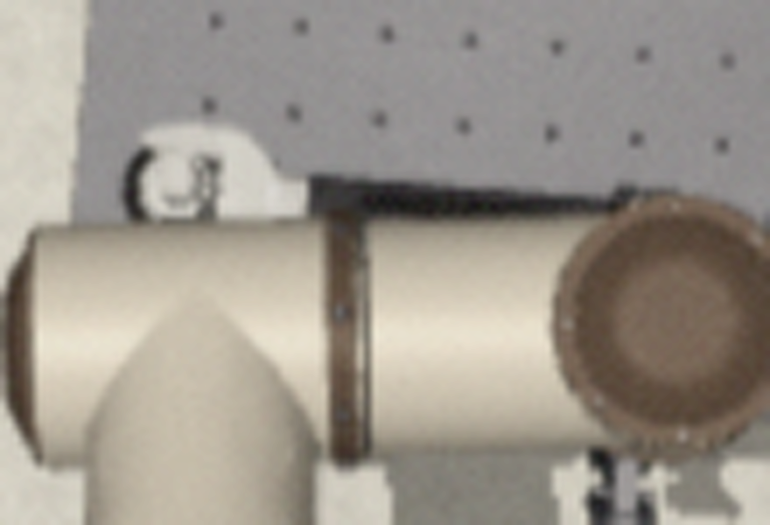

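The spanner lies flat on the lower nut with its handle beside the block (scene crop: head (470,400), block (200,210)). Next I check its jaw position and the jam nut's hexagon angle.

Run:
```python
from h import *
from meas import grip
th=-.065; R=np.array([[np.cos(th),-np.sin(th)],[np.sin(th),np.cos(th)]]); o=np.array([522.4,52.6])
im=cv2.imread("pics/s7.png")
g=cv2.GaussianBlur(im,(3,3),0).max(2); m=np.zeros_like(g); m[225:257,290:345]=(g[225:257,290:345]<45)
c=max(cv2.findContours(m,0,2)[0],key=cv2.contourArea); r=cv2.minAreaRect(c); print(r)
P=np.array([R.T@(onz("scene",*p,44)[:2]-o) for p in cv2.boxPoints(r)]); print(P.round(1),P.mean(0).round(1))
t=cv2.imread("pics/top0.png"); s=cv2.imread("pics/scene0.png")
a=cv2.resize(t[230:254,272:300],None,fx=14,fy=14,interpolation=cv2.INTER_CUBIC)
b=cv2.resize(s[240:275,345:373],None,fx=14,fy=14,interpolation=cv2.INTER_CUBIC)
h=max(a.shape[0],b.shape[0]); f=lambda k:cv2.copyMakeBorder(k,0,h-k.shape[0],0,0,0)
k=np.hstack([f(a),f(b)]); cv2.imwrite("pics/nut.png",cv2.convertScaleAbs(k,alpha=1.3))
# expected hex edge projections
for ang in (0,15,30):
    pass
```

```text
((316.862060546875, 240.84481811523438), (48.28078842163086, 8.727680206298828), 21.801406860351562)
[[  13.1 -197.6]
 [ -16.3 -202.9]
 [ -15.5  -63.1]
 [  13.2  -59.3]] [  -1.4 -130.7]
```

View pics/nut.png

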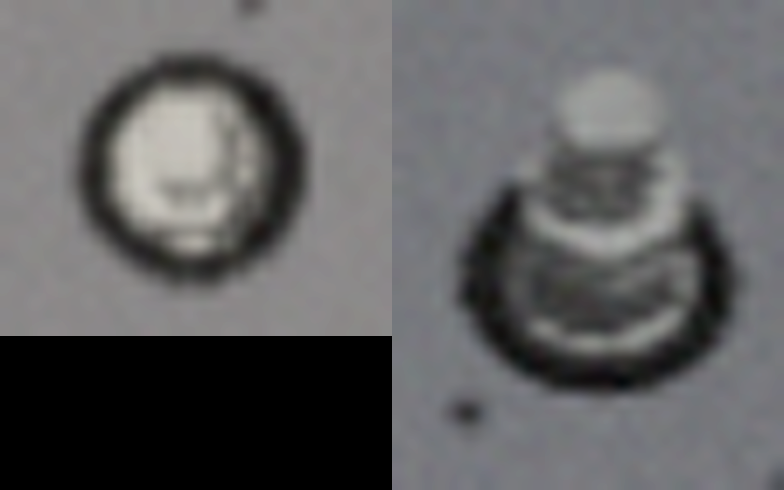

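Run:
```python
from h import *
acc=0
for i in range(10): acc=acc+arm.get_image("scene")[0].astype(np.float32)
acc/=10; np.save("pics/avg.npy",acc)
c=acc[240:272,343:381]
c=cv2.resize(c,None,fx=19,fy=18,interpolation=cv2.INTER_LANCZOS4)
cv2.imwrite("pics/nut2.png",np.clip((c-20)*1.5,0,255).astype(np.uint8))
```

```text
(no output)
```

View pics/nut2.png

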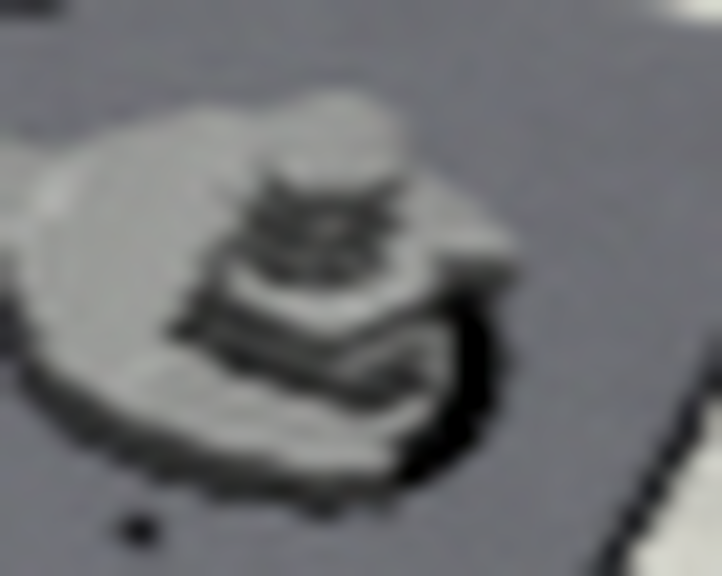

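The averaged crop shows the jam nut's top face, with corners near crop (215,262), (325,332) and (447,266).

Run:
```python
from h import *
pts=[(215,262),(325,332),(447,266)]
P=[onz("scene",343+(x+.5)/19-.5,240+(y+.5)/18-.5,66.5)[:2] for x,y in pts]
c=onz("scene",343+335.5/19-.5,240+142/18-.5,92)[:2]  # stud top centre
for p in P: 
    d=p-c; print(p.round(1),np.linalg.norm(d).round(1),np.degrees(np.arctan2(d[1],d[0])).round(1))
for a,b in((0,1),(1,2)):
    d=P[b]-P[a]; print("edge",np.linalg.norm(d).round(1),"edge dir",np.degrees(np.arctan2(d[1],d[0])).round(1))
print(c)
# right: use 2nd circle:
```

```text
[530.9  38.4] 16.2 -54.9
[536.9  57.2] 16.3 19.8
[519.   68.8] 17.3 98.5
edge 19.7 edge dir 72.3
edge 21.3 edge dir 146.9
[521.58104338  51.69037689]
```

The jam's middle corner is at about 20° world, so its flat normals are at 170°, 110° and so on. I turn the tool to ψ = 170° and move above the stud.

Run:
```python
from h import *
to(521.9,52.2,60,170)
```

```text
t 12.1 p [ 433.7 -140.3  214.4] psi 176.57 tilt 0.02 j [ 0.05  0.11 -0.41 -0.   -1.05 -0.11] F [ 0.7 -0.7  0. ] M [-0.014 -0.036 -0.03 ] w 59.8
turn tool z 6.57
shift in tool axes after turn (mm): x -204.9 y -53.4 z 154.4
```

drive_tool --pt "0 0 0 6.5 0.05" --pt "-0.041 -0.0107 0 0 0.05" --pt "-0.041 -0.0107 0 0 0.05" --pt "-0.041 -0.0107 0 0 0.05" --pt "-0.041 -0.0107 0 0 0.05" --pt "-0.041 -0.0107 0 0 0.05" --pt "0 0 0.045 0 0.05" --pt "0 0 0.045 0 0.05" --pt "0 0 0 0 0.05" --pt "0 0 0 0 0.05"

```text
clock: 13.1
position: [522.2, 51.9, 124.9]
ee_rot: [-0.643, 0.766, -0.0, -0.001]
contact_force: [-0.2, 0.7, 0.6]
gripper_width: 50.2
```

Run:
```python
from h import *
to(521.9,52.2,60,170)
```

```text
t 13.1 p [522.2  51.9 124.9] psi 170.08 tilt 0.08 j [ 0.41  0.32 -0.38  0.   -0.87 -0.58] F [-0.2  0.7  0.6] M [-0.024 -0.077  0.03 ] w 50.2
turn tool z 0.08
shift in tool axes after turn (mm): x -0.2 y 0.3 z 64.9
```

drive_tool --pt "0 0 0.03 0 0.05" --pt "0 0 0.025 0 0.05" --pt "0 0 0.01 0 0.05" --pt "0 0 0 0 0.05" --pt "0 0 0 0 0.05"

```text
clock: 13.6
position: [523.3, 52.3, 61.5]
ee_rot: [-0.643, 0.766, -0.001, 0.002]
contact_force: [0.3, 0.2, -0.5]
gripper_width: 50.0
```

Run:
```python
from h import *
to(521.9,52.2,60,170)
acc=0
for i in range(3): acc=acc+arm.get_image("scene")[0].astype(np.float32)
acc/=3
c=acc[225:285,320:395]
c=cv2.resize(c,None,fx=10,fy=10,interpolation=cv2.INTER_LANCZOS4)
cv2.imwrite("pics/n8.png",np.clip((c-10)*1.8,0,255).astype(np.uint8))
```

```text
t 13.6 p [523.3  52.3  61.5] psi 170.05 tilt 0.22 j [ 0.41  0.41 -0.45  0.   -0.71 -0.58] F [ 0.3  0.2 -0.5] M [ 0.008  0.007 -0.023] w 50.0
turn tool z 0.05
shift in tool axes after turn (mm): x 0.4 y 1.4 z 1.5
```

View pics/n8.png

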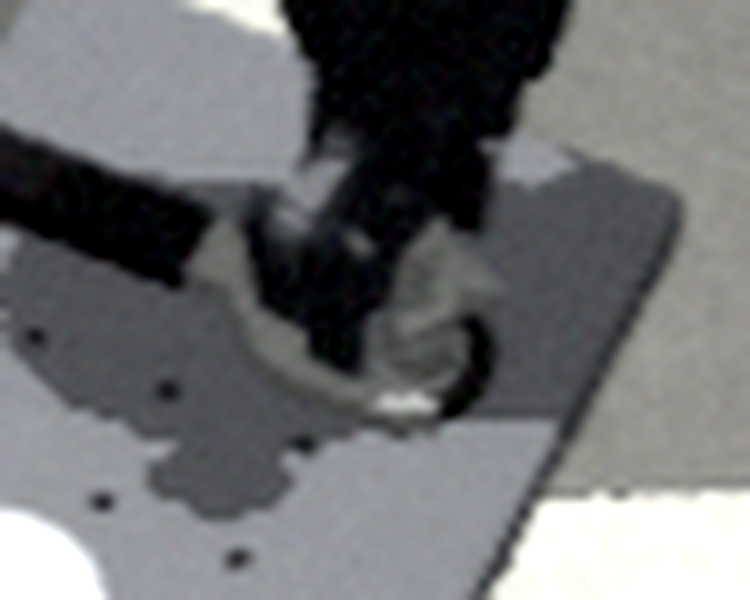

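Run:
```python
from h import *
s,R,p=st(); P=s["position"]
f=lambda q:((proj("scene",q)-[320,225]+.5)*10).round(0)
ty=R[:,1]; tx=R[:,0]
for k in(-25,25):
  for a in (-11,11):
    for dz in(0,8): print("pad",k,a,dz,f(P+ty*k+tx*a+[0,0,dz]))
print("jam top",f([521.7,52.8,66.5]),"stud top",f([521.7,52.8,92]),"tcp",f(P))
```

```text
t 13.75 p [522.8  52.3  61.2] psi 170.03 tilt 0.19 j [ 0.41  0.41 -0.45  0.   -0.71 -0.58] F [ 0.5  0.4 -0.2] M [-0.007 -0.078 -0.002] w 50.2
pad -25 -11 0 [390. 383.]
pad -25 -11 8 [391. 366.]
pad -25 11 0 [319. 347.]
pad -25 11 8 [320. 330.]
pad 25 -11 0 [484. 255.]
pad 25 -11 8 [486. 238.]
pad 25 11 0 [414. 220.]
pad 25 11 8 [415. 203.]
jam top [406. 287.] stud top [410. 231.] tcp [402. 301.]
```

drive_tool --pt "0 0.001 0.0012 0 0.05" --pt "0 0 0 0 0.04" --pt "0 0 0 0 0.02" --pt "0 0 0 0 0.02" --pt "0 0 0 0 0.02" --pt "0 0 0 0 0.02" --pt "0 0 0 0 0.02"

```text
clock: 14.45
position: [522.9, 52.0, 59.5]
ee_rot: [-0.643, 0.765, -0.001, 0.002]
contact_force: [2.6, -4.0, 2.2]
gripper_width: 28.0
```

Run:
```python
from h import *
st()
acc=0
for i in range(3): acc=acc+arm.get_image("scene")[0].astype(np.float32)
acc/=3
c=acc[215:275,300:375]
c=cv2.resize(c,None,fx=10,fy=10,interpolation=cv2.INTER_LANCZOS4)
cv2.imwrite("pics/n9.png",np.clip((c-10)*1.8,0,255).astype(np.uint8))
st()
```

```text
t 14.45 p [522.9  52.   59.5] psi 170.1 tilt 0.26 j [ 0.41  0.41 -0.46  0.   -0.7  -0.58] F [ 2.6 -4.   2.2] M [-1.038 -1.     0.021] w 28.0
t 14.6 p [523.   52.   59.5] psi 170.1 tilt 0.26 j [ 0.41  0.41 -0.46  0.   -0.7  -0.58] F [ 3.7 -4.2  2.1] M [-1.023 -1.041  0.081] w 27.9
```

View pics/n9.png

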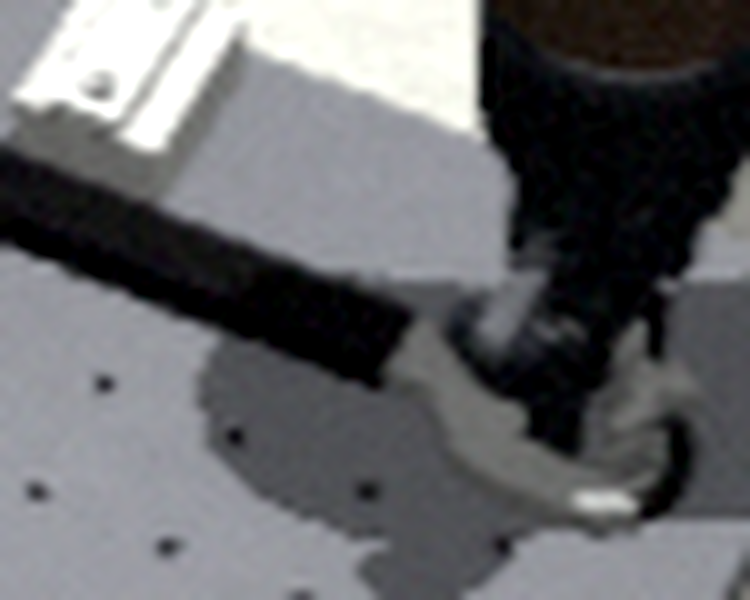

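The grip reads 28.0 mm on the 30 mm nut, a consistent -2 mm offset, so it is on the flats. I begin turning clockwise.

drive_tool --pt "0 0 0 4 0.02" --pt "0 0 0 5 0.02" --pt "0 0 0 5 0.02" --pt "0 0 0 5 0.02"

```text
clock: 15.0
position: [522.6, 52.1, 59.5]
ee_rot: [-0.507, 0.862, -0.001, 0.002]
contact_force: [2.6, -3.1, 2.6]
gripper_width: 27.9
```

Run:
```python
from h import *
st()
```

```text
t 15.0 p [522.6  52.1  59.5] psi 150.94 tilt 0.22 j [ 0.41  0.41 -0.46  0.   -0.7  -0.92] F [ 2.6 -3.1  2.6] M [-0.697 -0.717  0.232] w 27.9
```

drive_tool --pt "0 0 0 5 0.02" --pt "0 0 0 5 0.02" --pt "0 0 0 0 0.02"

```text
clock: 15.3
position: [522.4, 52.3, 59.4]
ee_rot: [-0.431, 0.902, -0.001, 0.002]
contact_force: [3.4, -2.8, 3.7]
gripper_width: 27.9
```

Run:
```python
from h import *
st()
acc=0
for i in range(2): acc=acc+arm.get_image("scene")[0].astype(np.float32)
acc/=2
c=acc[200:275,280:380]
c=cv2.resize(c,None,fx=7.5,fy=7.5,interpolation=cv2.INTER_LANCZOS4)
cv2.imwrite("pics/n10.png",np.clip((c-10)*1.6,0,255).astype(np.uint8))
st()
```

```text
t 15.3 p [522.4  52.3  59.4] psi 141.1 tilt 0.21 j [ 0.41  0.41 -0.46  0.   -0.7  -1.09] F [ 3.4 -2.8  3.7] M [-0.771 -0.835  0.029] w 27.9
t 15.4 p [522.4  52.3  59.3] psi 141.16 tilt 0.2 j [ 0.41  0.41 -0.46  0.   -0.7  -1.09] F [ 3.5 -3.7  4. ] M [-0.839 -1.048  0.017] w 28.0
```

View pics/n10.png

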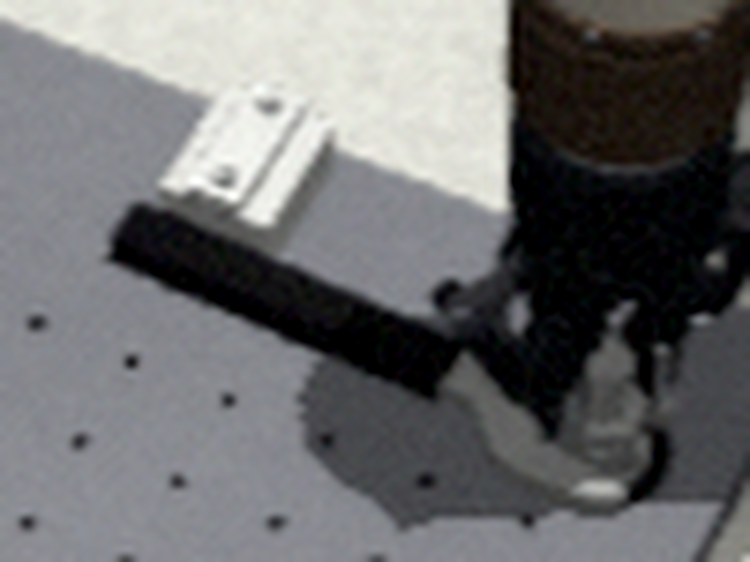

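Torque is running-level, about 0.23 N m, and the handle swings towards the block (crop (230,240)). I continue in guarded steps.

drive_tool --pt "0 0 0 4 0.02" --pt "0 0 0 4 0.02"

```text
clock: 15.6
position: [522.3, 52.4, 59.2]
ee_rot: [-0.367, 0.93, -0.0, 0.002]
contact_force: [2.8, -2.0, 4.0]
gripper_width: 27.8
```

Run:
```python
from h import *
st()
```

```text
t 15.6 p [522.3  52.4  59.2] psi 133.04 tilt 0.19 j [ 0.41  0.41 -0.46  0.   -0.7  -1.23] F [ 2.8 -2.   4. ] M [-0.569 -0.896  0.243] w 27.8
```

drive_tool --pt "0 0 0 4 0.02"

```text
clock: 15.7
position: [522.2, 52.5, 59.2]
ee_rot: [-0.334, 0.943, -0.0, 0.002]
contact_force: [2.4, -1.6, 3.7]
gripper_width: 28.0
```

Run:
```python
from h import *
st()
```

```text
t 15.7 p [522.2  52.5  59.2] psi 129.04 tilt 0.19 j [ 0.41  0.41 -0.46  0.   -0.7  -1.3 ] F [ 2.4 -1.6  3.7] M [-0.549 -0.811  0.224] w 28.0
```

drive_tool --pt "0 0 0 4 0.02"

```text
clock: 15.8
position: [522.2, 52.5, 59.2]
ee_rot: [-0.301, 0.954, -0.0, 0.002]
contact_force: [2.4, -1.3, 4.9]
gripper_width: 27.8
```

```bash
python3 -c "
from h import *
st()"
```

```text
t 15.8 p [522.2  52.5  59.2] psi 125.04 tilt 0.19 j [ 0.41  0.41 -0.46  0.   -0.7  -1.37] F [ 2.4 -1.3  4.9] M [-0.373 -0.849  0.241] w 27.8
```

drive_tool --pt "0 0 0 0.5 0.02"

```text
clock: 15.9
position: [522.1, 52.5, 59.2]
ee_rot: [-0.298, 0.955, -0.0, 0.002]
contact_force: [2.3, -1.3, 4.9]
gripper_width: 28.2
```

```bash
python3 -c "
from h import *
st()"
```

```text
t 15.9 p [522.1  52.5  59.2] psi 124.65 tilt 0.18 j [ 0.41  0.41 -0.46  0.   -0.7  -1.38] F [ 2.3 -1.3  4.9] M [-0.472 -1.022  0.213] w 28.2
```

drive_tool --pt "0 0 0 4 0.02"

```text
clock: 16.0
position: [522.1, 52.6, 59.1]
ee_rot: [-0.264, 0.965, -0.0, 0.002]
contact_force: [2.4, -1.2, 5.0]
gripper_width: 28.0
```

```bash
python3 -c "
from h import *
st()"
```

```text
t 16.0 p [522.1  52.6  59.1] psi 120.62 tilt 0.18 j [ 0.41  0.41 -0.46  0.   -0.7  -1.45] F [ 2.4 -1.2  5. ] M [-0.281 -0.905  0.256] w 28.0
```

drive_tool --pt "0 0 0 4 0.02"

```text
clock: 16.1
position: [522.0, 52.7, 59.1]
ee_rot: [-0.23, 0.973, 0.0, 0.002]
contact_force: [2.8, -0.6, 5.3]
gripper_width: 28.0
```

```bash
python3 -c "
from h import *
st()"
```

```text
t 16.1 p [522.   52.7  59.1] psi 116.56 tilt 0.18 j [ 0.41  0.41 -0.46  0.   -0.7  -1.52] F [ 2.8 -0.6  5.3] M [-0.133 -0.892  0.197] w 28.0
```

drive_tool --pt "0 0 0 4 0.02"

```text
clock: 16.2
position: [522.0, 52.7, 59.1]
ee_rot: [-0.196, 0.981, 0.0, 0.002]
contact_force: [3.4, -0.6, 4.7]
gripper_width: 28.0
```

```bash
python3 -c "
from h import *
st()"
```

```text
t 16.2 p [522.   52.7  59.1] psi 112.56 tilt 0.18 j [ 0.41  0.41 -0.46  0.   -0.7  -1.59] F [ 3.4 -0.6  4.7] M [-0.091 -0.81   0.23 ] w 28.0
```

drive_tool --pt "0 0 0 4 0.02"

```text
clock: 16.3
position: [522.0, 52.8, 59.1]
ee_rot: [-0.161, 0.987, 0.0, 0.002]
contact_force: [3.2, 0.0, 4.9]
gripper_width: 27.9
```

```bash
python3 -c "
from h import *
st()"
```

```text
t 16.3 p [522.   52.8  59.1] psi 108.56 tilt 0.18 j [ 0.41  0.41 -0.46  0.   -0.7  -1.66] F [3.2 0.  4.9] M [-0.014 -0.782  0.275] w 27.9
```

drive_tool --pt "0 0 0 4 0.02"

```text
clock: 16.4
position: [522.0, 52.9, 59.0]
ee_rot: [-0.127, 0.992, 0.0, 0.002]
contact_force: [3.3, -0.1, 4.5]
gripper_width: 27.8
```

Run:
```python
from h import *
st()
acc=arm.get_image("scene")[0].astype(np.float32)
c=acc[200:275,280:380]
c=cv2.resize(c,None,fx=7.5,fy=7.5,interpolation=cv2.INTER_LANCZOS4)
cv2.imwrite("pics/n11.png",np.clip((c-10)*1.6,0,255).astype(np.uint8))
st()
```

```text
t 16.4 p [522.   52.9  59. ] psi 104.56 tilt 0.18 j [ 0.41  0.41 -0.46  0.   -0.7  -1.73] F [ 3.3 -0.1  4.5] M [ 0.169 -0.787  0.238] w 27.8
t 16.45 p [522.   52.9  59. ] psi 104.44 tilt 0.18 j [ 0.41  0.41 -0.46  0.   -0.7  -1.73] F [3.1 0.2 4.4] M [ 0.076 -0.871  0.122] w 28.0
```

View pics/n11.png

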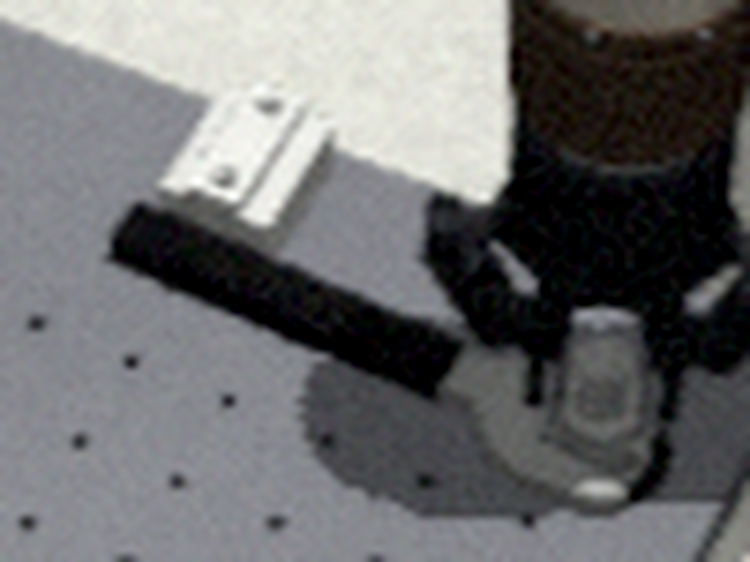

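The handle bears on the block and has not moved since the last look. The jam nut is still running freely.

drive_tool --pt "0 0 0 4 0.02"

```text
clock: 16.55
position: [522.0, 52.9, 59.0]
ee_rot: [-0.093, 0.996, 0.0, 0.002]
contact_force: [3.3, 0.3, 4.3]
gripper_width: 27.8
```

```bash
python3 -c "
from h import *
st()"
```

```text
t 16.55 p [522.   52.9  59. ] psi 100.66 tilt 0.18 j [ 0.41  0.41 -0.46  0.   -0.7  -1.8 ] F [3.3 0.3 4.3] M [ 0.2   -0.797  0.392] w 27.8
```

Torque has risen to 0.39, so the nuts have met. I go on in small steps.

drive_tool --pt "0 0 0 1 0.02"

```text
clock: 16.65
position: [522.0, 52.9, 59.0]
ee_rot: [-0.085, 0.996, 0.0, 0.002]
contact_force: [2.1, 1.0, 5.0]
gripper_width: 27.9
```

```bash
python3 -c "
from h import *
st()"
```

```text
t 16.65 p [522.   52.9  59. ] psi 99.71 tilt 0.18 j [ 0.41  0.41 -0.46  0.   -0.7  -1.81] F [2.1 1.  5. ] M [ 0.35  -0.881  0.437] w 27.9
```

drive_tool --pt "0 0 0 1 0.02"

```text
clock: 16.75
position: [522.0, 52.9, 59.0]
ee_rot: [-0.076, 0.997, 0.0, 0.002]
contact_force: [3.5, 1.7, 5.4]
gripper_width: 28.0
```

```bash
python3 -c "
from h import *
st()"
```

```text
t 16.75 p [522.   52.9  59. ] psi 98.71 tilt 0.18 j [ 0.41  0.41 -0.46  0.   -0.7  -1.83] F [3.5 1.7 5.4] M [ 0.491 -0.901  0.476] w 28.0
```

drive_tool --pt "0 0 0 1 0.02" --pt "0 0 0 1 0.02"

```text
clock: 16.95
position: [522.0, 53.0, 59.0]
ee_rot: [-0.059, 0.998, 0.0, 0.002]
contact_force: [3.9, 1.4, 5.1]
gripper_width: 27.7
```

```bash
python3 -c "
from h import *
st()"
```

```text
t 16.95 p [522.  53.  59.] psi 96.74 tilt 0.18 j [ 0.41  0.41 -0.46  0.   -0.7  -1.86] F [3.9 1.4 5.1] M [ 0.587 -0.867  0.595] w 27.7
```

drive_tool --pt "0 0 0 1 0.02" --pt "0 0 0 1 0.02"

```text
clock: 17.15
position: [522.0, 53.0, 59.0]
ee_rot: [-0.042, 0.999, 0.0, 0.001]
contact_force: [3.2, 2.3, 6.5]
gripper_width: 27.6
```

```bash
python3 -c "
from h import *
st()"
```

```text
t 17.15 p [522.  53.  59.] psi 94.76 tilt 0.18 j [ 0.41  0.41 -0.46  0.   -0.7  -1.9 ] F [3.2 2.3 6.5] M [ 0.67  -0.896  0.745] w 27.6
```

drive_tool --pt "0 0 0 0.4 0.02" --pt "0 0 0 0 0.02" --pt "0 0 0 0 0.02" --pt "0 0 0 0 0.02" --pt "0 0 0 0 0.02"

```text
clock: 17.65
position: [522.0, 53.0, 59.0]
ee_rot: [-0.038, 0.999, 0.0, 0.002]
contact_force: [2.8, 1.5, 4.3]
gripper_width: 28.0
```

Run:
```python
from h import *
st()
acc=arm.get_image("scene")[0].astype(np.float32)
c=acc[200:275,280:380]
c=cv2.resize(c,None,fx=7.5,fy=7.5,interpolation=cv2.INTER_LANCZOS4)
cv2.imwrite("pics/n12.png",np.clip((c-10)*1.6,0,255).astype(np.uint8))
st()
```

```text
t 17.65 p [522.  53.  59.] psi 94.41 tilt 0.18 j [ 0.41  0.41 -0.46  0.   -0.7  -1.91] F [2.8 1.5 4.3] M [ 0.649 -0.931  0.696] w 28.0
t 17.7 p [521.9  53.   59. ] psi 94.41 tilt 0.17 j [ 0.41  0.41 -0.46  0.   -0.7  -1.91] F [3.7 0.8 4.6] M [ 0.665 -0.935  0.697] w 28.1
```

View pics/n12.png

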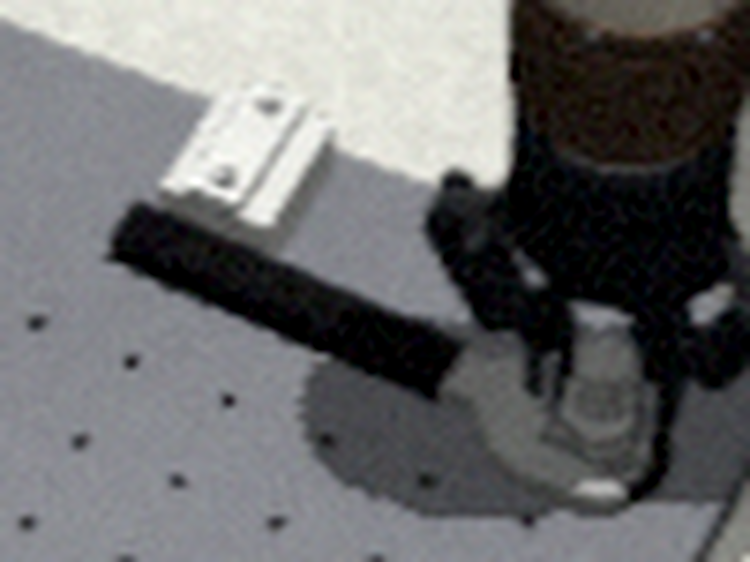

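Static torque is 0.70 N m (about 0.78 moving), with the spanner bearing on the block. I release and rise.

drive_tool --pt "0 0 0 0 0.03" --pt "0 0 0 0 0.04" --pt "0 0 0 0 0.06" --pt "0 0 0 0 0.06" --pt "0 0 -0.02 0 0.06" --pt "0 0 -0.04 0 0.06" --pt "0 0 -0.045 0 0.06" --pt "0 0 -0.045 0 0.06" --pt "0.04 0 0 0 0.06" --pt "0.05 0 0 0 0.06" --pt "0 0 0 0 0.06"

```text
clock: 18.8
position: [423.1, 43.2, 206.5]
ee_rot: [-0.036, 0.999, -0.0, -0.004]
contact_force: [0.8, 0.0, -0.7]
gripper_width: 60.1
```

Run:
```python
from h import *
st()
acc=0
for i in range(4): acc=acc+arm.get_image("scene")[0].astype(np.float32)
acc/=4; cv2.imwrite("pics/s13.png",acc.astype(np.uint8))
im=acc.astype(np.uint8)
c=cv2.resize(acc[200:275,280:380],None,fx=7.5,fy=7.5,interpolation=cv2.INTER_LANCZOS4)
cv2.imwrite("pics/n13.png",np.clip((c-10)*1.6,0,255).astype(np.uint8))
def m(im):
    g=cv2.GaussianBlur(im,(3,3),0).max(2); m=np.zeros_like(g); m[222:260,285:347]=(g[222:260,285:347]<45)
    c=max(cv2.findContours(m,0,2)[0],key=cv2.contourArea)
    vx,vy,x,y=cv2.fitLine(c,cv2.DIST_L2,0,.01,.01).ravel()
    mm=np.zeros_like(g); cv2.drawContours(mm,[c],-1,255,-1); M=cv2.moments(mm,True)
    u,v=M["m10"]/M["m00"],M["m01"]/M["m00"]
    ang=0.5*np.arctan2(2*M["mu11"],M["mu20"]-M["mu02"])
    a=onz("scene",u-20*np.cos(ang),v-20*np.sin(ang),44)[:2]; b=onz("scene",u+20*np.cos(ang),v+20*np.sin(ang),44)[:2]; c0=onz("scene",u,v,44)[:2]
    d=(b-a); print("grip centre",c0.round(1),"dir deg",np.degrees(np.arctan2(d[1],d[0])).round(2), "area",M["m00"])
    return c0,d/np.linalg.norm(d)
m(cv2.imread("pics/s7.png")); c0,d=m(im)
print("jaw",c0+130*d,"hold",c0+54*d)
```

```text
t 18.8 p [423.1  43.2 206.5] psi 94.08 tilt 0.47 j [ 0.48  0.07 -0.48 -0.   -1.03 -1.98] F [ 0.8  0.  -0.7] M [ 0.036 -0.087  0.003] w 60.1
grip centre [513.2 -77.6] dir deg 85.83 area 405.0
grip centre [508.3 -77.6] dir deg 83.5 area 408.0
jaw [523.05780553  51.60064455] hold [514.45723861 -23.91114425]
```

View pics/n13.png

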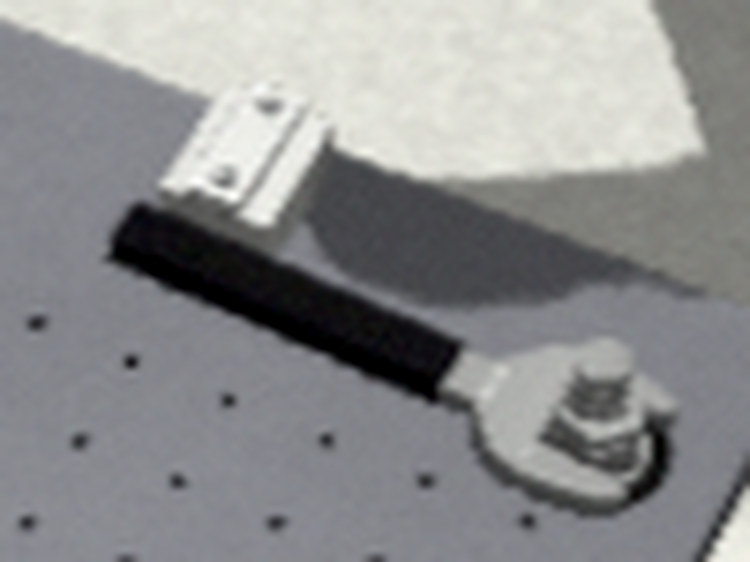

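The spanner is still seated, with its handle against the block and turned about 2.3° (crop: block (250,240), nut (600,430)). I go back to its grip with ψ of about 174°.

drive_tool --pt "0 0 0 -8 0.06" --pt "0 0 0 -8 0.06" --pt "0 0 0 -8 0.06" --pt "0 0 0 -8 0.06" --pt "0 0 0 -8 0.06" --pt "0 0 0 -8 0.06" --pt "0 0 0 -8 0.06" --pt "0 0 0 -8 0.06" --pt "0 0 0 -8 0.06" --pt "0 0 0 -8 0.06" --pt "0 0 0 0 0.06"

```text
clock: 20.1
position: [431.9, 45.9, 207.9]
ee_rot: [-0.67, 0.743, 0.0, -0.001]
contact_force: [0.3, 0.3, -0.3]
gripper_width: 60.0
```

```bash
python3 -c "
from h import *
to(514.9,-25.7,39,174.1)"
```

```text
t 20.1 p [431.9  45.9 207.9] psi 174.07 tilt 0.06 j [ 0.48  0.08 -0.47 -0.   -1.03 -0.59] F [ 0.3  0.3 -0.3] M [ 0.032 -0.052  0.018] w 60.0
turn tool z -0.03
shift in tool axes after turn (mm): x 62.7 y -89.9 z 168.9
```

drive_tool --pt "0.021 -0.03 0 0 0.06" --pt "0.021 -0.03 0 0 0.06" --pt "0.021 -0.03 0 0 0.06" --pt "0 0 0.045 0 0.06" --pt "0 0 0.045 0 0.06" --pt "0 0 0 0 0.06" --pt "0 0 0 0 0.06"

```text
clock: 20.8
position: [514.8, -26.4, 118.4]
ee_rot: [-0.67, 0.743, -0.0, -0.001]
contact_force: [0.6, 0.4, 1.5]
gripper_width: 60.1
```

```bash
python3 -c "
from h import *
to(514.9,-25.7,39,174.1)"
```

```text
t 20.8 p [514.8 -26.4 118.4] psi 174.06 tilt 0.1 j [ 0.26  0.32 -0.41  0.   -0.84 -0.37] F [0.6 0.4 1.5] M [ 0.029 -0.067  0.007] w 60.1
turn tool z -0.04
shift in tool axes after turn (mm): x -0.7 y -0.1 z 79.4
```

drive_tool --pt "-0.0005 0 0.04 0 0.06" --pt "0 0 0.03 0 0.06" --pt "0 0 0.007 0 0.06" --pt "0 0 0.001 0 0.06" --pt "0 0 0 0 0.04" --pt "0 0 0 0 0.015" --pt "0 0 0 0 0.015" --pt "0 0 0 0 0.015" --pt "0 0 0 0 0.015" --pt "0 0 0 0 0.015"

```text
clock: 21.8
position: [515.2, -25.5, 42.3]
ee_rot: [-0.67, 0.742, -0.001, 0.001]
contact_force: [-1.0, 1.3, 5.4]
gripper_width: 20.3
```

Run:
```python
from h import *
st()
acc=arm.get_image("scene")[0].astype(np.float32)
c=cv2.resize(acc[200:275,280:380],None,fx=7.5,fy=7.5,interpolation=cv2.INTER_LANCZOS4)
cv2.imwrite("pics/n14.png",np.clip((c-10)*1.6,0,255).astype(np.uint8))
```

```text
t 21.8 p [515.2 -25.5  42.3] psi 174.15 tilt 0.18 j [ 0.27  0.43 -0.49  0.   -0.65 -0.37] F [-1.   1.3  5.4] M [ 0.169  0.337 -0.075] w 20.3
```

View pics/n14.png

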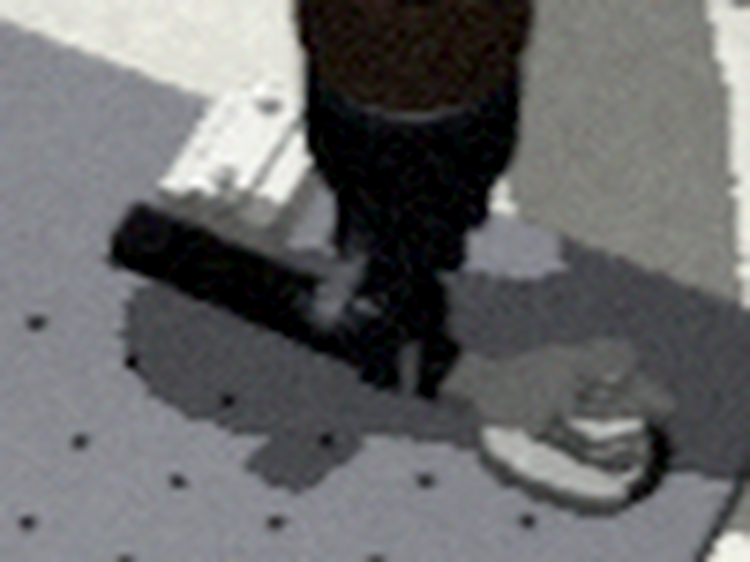

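drive_tool --pt "0 0 -0.001 -0.7 0.015" --pt "0.003 0 0 0 0.015" --pt "0.004 0 0 0 0.015" --pt "0.005 0 0 0 0.015" --pt "0 0 0 0 0.015"

```text
clock: 22.35
position: [514.2, -37.7, 42.3]
ee_rot: [-0.675, 0.738, -0.001, 0.001]
contact_force: [0.6, 0.7, 4.1]
gripper_width: 20.2
```

```bash
python3 -c "
from h import *
st()"
```

```text
t 22.35 p [514.2 -37.7  42.3] psi 174.86 tilt 0.17 j [ 0.24  0.43 -0.49  0.   -0.65 -0.33] F [0.6 0.7 4.1] M [ 0.538 -0.235  0.047] w 20.2
```

drive_tool --pt "0.009 0 0 0 0.015" --pt "0.009 0 0 0 0.015" --pt "0.009 0 0 0 0.015" --pt "0.006 0 0 0 0.015" --pt "0 0 0 0 0.015"

```text
clock: 22.85
position: [510.9, -71.4, 42.3]
ee_rot: [-0.674, 0.738, -0.001, 0.001]
contact_force: [0.1, -1.3, 4.9]
gripper_width: 20.3
```

Run:
```python
from h import *
st()
acc=arm.get_image("scene")[0].astype(np.float32)
c=cv2.resize(acc[200:275,280:380],None,fx=7.5,fy=7.5,interpolation=cv2.INTER_LANCZOS4)
cv2.imwrite("pics/n15.png",np.clip((c-10)*1.6,0,255).astype(np.uint8))
```

```text
t 22.85 p [510.9 -71.4  42.3] psi 174.82 tilt 0.13 j [ 0.18  0.43 -0.49  0.   -0.65 -0.27] F [ 0.1 -1.3  4.9] M [-0.246 -0.316 -0.044] w 20.3
```

View pics/n15.png

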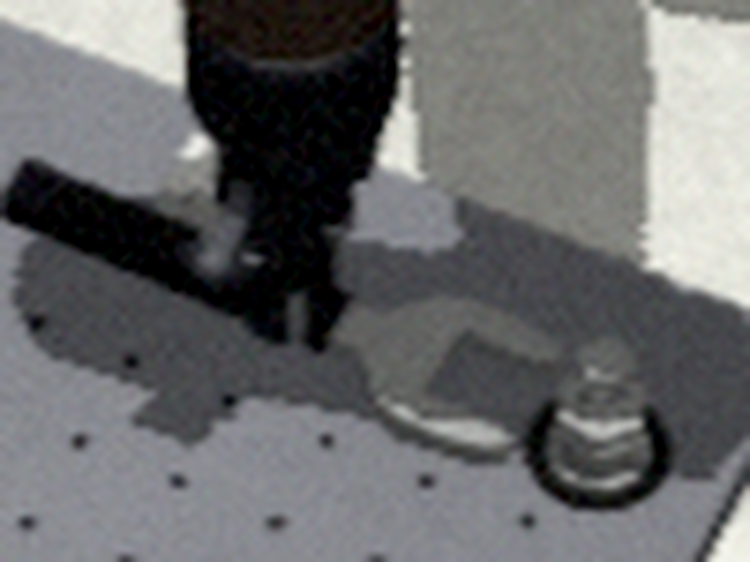

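The jaw is clear of the nut and both nuts remain in place (crop (600,440)). I lift and carry it to the left bench area.

drive_tool --pt "0 0 -0.01 0 0.015" --pt "0 0 -0.03 0 0.015" --pt "0 0 -0.04 0 0.015" --pt "0 0 -0.03 0 0.015" --pt "-0.02 0.005 0 0 0.015" --pt "-0.033 0.009 0 0 0.015" --pt "-0.033 0.009 0 0 0.015" --pt "-0.033 0.009 0 0 0.015" --pt "-0.033 0.009 0 0 0.015" --pt "-0.033 0.009 0 0 0.015" --pt "-0.033 0.009 0 0 0.015" --pt "-0.033 0.009 0 0 0.015" --pt "-0.033 0.009 0 0 0.015" --pt "-0.033 0.009 0 0 0.015" --pt "-0.033 0.009 0 0 0.015" --pt "0 0 0 0 0.015" --pt "0 0 0 0 0.015"

```text
clock: 24.6
position: [445.7, 285.9, 150.4]
ee_rot: [-0.675, 0.738, 0.0, -0.002]
contact_force: [-0.4, -0.3, -2.1]
gripper_width: 20.6
```

Run:
```python
from h import *
to(450,290,7,174.8)
im=arm.get_image("scene")[0]; cv2.imwrite("pics/s16.png",im)
```

```text
t 24.6 p [445.7 285.9 150.4] psi 174.87 tilt 0.23 j [ 0.88  0.3  -0.34 -0.   -0.93 -0.97] F [-0.4 -0.3 -2.1] M [-0.061  0.001  0.012] w 20.6
turn tool z 0.07
shift in tool axes after turn (mm): x -4.5 y -3.9 z 143.4
```

View pics/s16.png

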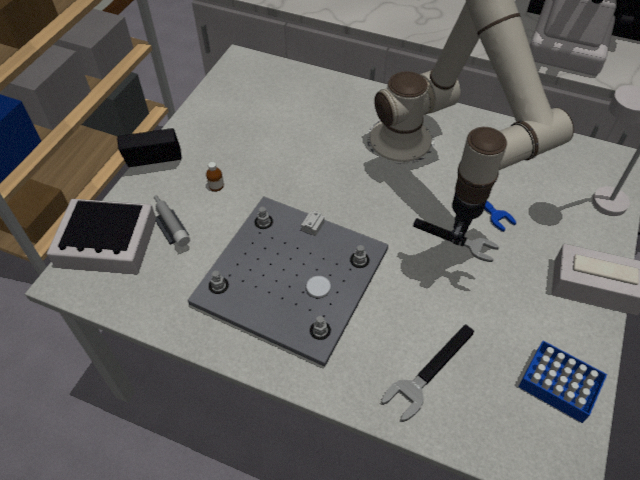

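The spanner is held level at scene (455,237), over the empty bench between the platform and the blue spanner. The dish and bottle are in place. I lower it.

drive_tool --pt "0 -0.03 0 0 0.015" --pt "0 0 0.04 0 0.015" --pt "0 0 0.04 0 0.015" --pt "0 0 0.035 0 0.015" --pt "0 0 0.015 0 0.015" --pt "0 0 0 0 0.015" --pt "0 0 0 0 0.015"

```text
clock: 25.35
position: [477.3, 283.1, 21.8]
ee_rot: [-0.674, 0.739, -0.0, -0.0]
contact_force: [-0.0, 0.2, -1.9]
gripper_width: 20.2
```

```bash
python3 -c "
from h import *
st()"
```

```text
t 25.35 p [477.3 283.1  21.8] psi 174.77 tilt 0.03 j [ 0.83  0.51 -0.41  0.   -0.65 -0.92] F [-0.   0.2 -1.9] M [ 0.053 -0.063 -0.045] w 20.2
```

drive_tool --pt "0 0 0.007 0 0.015" --pt "0 0 0.005 0 0.015" --pt "0 0 0.003 0 0.015" --pt "0 0 0 0 0.015"

```text
clock: 25.75
position: [476.9, 284.0, 6.5]
ee_rot: [-0.675, 0.738, -0.0, 0.0]
contact_force: [0.5, 0.6, -3.0]
gripper_width: 20.4
```

```bash
python3 -c "
from h import *
st()"
```

```text
t 25.75 p [476.9 284.    6.5] psi 174.83 tilt 0.02 j [ 0.83  0.53 -0.42  0.   -0.62 -0.92] F [ 0.5  0.6 -3. ] M [ 0.013  0.014 -0.043] w 20.4
```

drive_tool --pt "0 0 0.0015 0 0.015" --pt "0 0 0.001 0 0.015" --pt "0 0 0 0 0.015"

```text
clock: 26.05
position: [477.0, 284.1, 6.3]
ee_rot: [-0.675, 0.738, -0.0, 0.0]
contact_force: [-4.1, -2.4, 12.3]
gripper_width: 19.8
```

```bash
python3 -c "
from h import *
st()"
```

```text
t 26.05 p [477.  284.1   6.3] psi 174.88 tilt 0.04 j [ 0.83  0.53 -0.42  0.   -0.62 -0.92] F [-4.1 -2.4 12.3] M [-0.563  1.347 -0.007] w 19.8
```

Fz is +12 N, so it is resting on the bench. I release, rise and look.

drive_tool --pt "0 0 -0.001 0 0.015" --pt "0 0 0 0 0.025" --pt "0 0 0 0 0.03" --pt "0 0 0 0 0.05" --pt "0 0 0 0 0.06" --pt "0 0 0 0 0.06" --pt "0 0 -0.02 0 0.06" --pt "0 0 -0.04 0 0.06" --pt "0 0 -0.045 0 0.06" --pt "0 0 -0.045 0 0.06" --pt "0 0 -0.045 0 0.06" --pt "0 0.03 0 0 0.06" --pt "0 0.03 0 0 0.06" --pt "0 0 0 0 0.06" --pt "0 0 0 0 0.06"

```text
clock: 27.55
position: [416.8, 289.5, 200.2]
ee_rot: [-0.675, 0.738, -0.0, 0.0]
contact_force: [0.6, 0.1, -0.3]
gripper_width: 59.6
```

Run:
```python
from h import *
st()
acc=0
for i in range(4): acc=acc+arm.get_image("scene")[0].astype(np.float32)
acc/=4; im=acc.astype(np.uint8); cv2.imwrite("pics/s17.png",im)
c=cv2.resize(acc[240:272,343:381],None,fx=19,fy=18,interpolation=cv2.INTER_LANCZOS4)
cv2.imwrite("pics/n17.png",np.clip((c-20)*1.5,0,255).astype(np.uint8))
s0=cv2.imread("pics/scene0.png"); 
d=cv2.absdiff(s0,im).max(2)
for n,(x0,y0,x1,y1) in dict(dish=(300,270,335,302),bottle=(203,158,228,195)).items(): print(n,"diff mean",d[y0:y1,x0:x1].mean())
```

```text
t 27.55 p [416.8 289.5 200.2] psi 174.89 tilt 0.05 j [ 0.93  0.21 -0.32  0.   -1.03 -1.02] F [ 0.6  0.1 -0.3] M [ 0.032 -0.049  0.037] w 59.6
dish diff mean 3.811607142857143
bottle diff mean 22.388108108108106
```

View pics/s17.png

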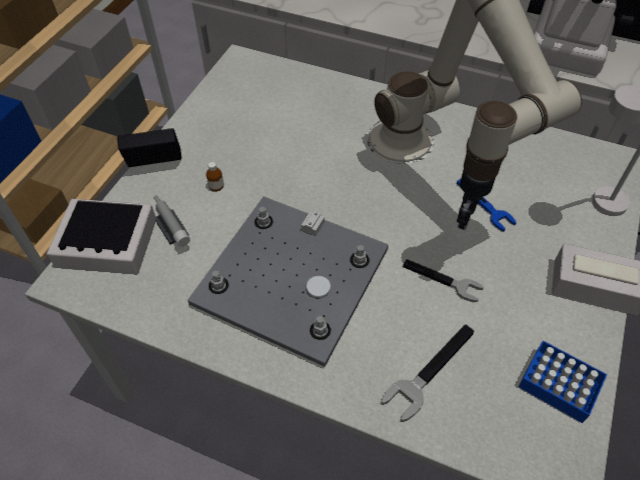

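View pics/n17.png

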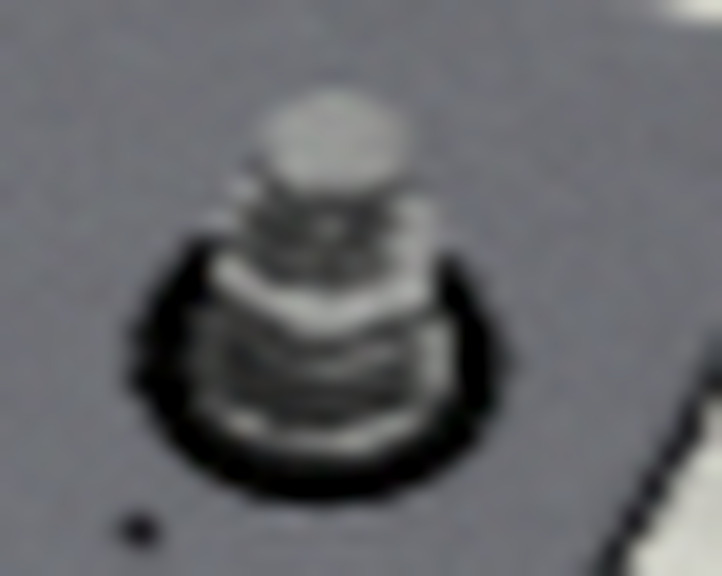

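The spanner lies flat on the bench at scene (443,280), well clear of the platform. The dish (318,287) and bottle (215,177) are where they were; the bottle difference comes from the arm's shadow in the first picture. The jam nut sits on the lower nut. I hand in.

```bash
python3 -c "
from h import *
arm.job_done(); st()"
```

```text
the job is handed in; nothing more can be done
the job is handed in; nothing more can be done
```

The job is handed in, at about 28 s of the 72 s allowed. No verdict was reported, so what follows rests on my own checks.

- **Spanner on the nut:** I took the smaller black-grip spanner and slid it onto the lower nut until the throat touched (Fy -8 N). I backed off and released it. A camera check then put the jaw centre about 1.5 mm from the stud.
- **Tightening:** I turned the jam nut about 76° clockwise. It ran at about 0.24 N m and met the lower nut with torque rising from 0.39 N m. I stopped at about 0.75 N m moving, 0.70 N m standing still, with the handle against the block.
- **Laying it down:** I drew the spanner off straight and set it on the bench left of the platform.

**Last checks:**
- The spanner lies flat and the gripper is clear of everything.
- The dish matches its first picture.
- The bottle's image differed (mean 22) because the arm's shadow fell on it in the first picture; its pixel position had not changed.
- The handle moved about 2.3° in the pictures, but I did not measure the lower nut's own angle.
- I could not read the jam nut's angle directly; I inferred it from torque.
- The wrist read about 5 N upward while I regripped and drew off the spanner. I did not explain it, and it was far below the limits.

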